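# Nip up the inlay press with its capstan bar

## Task

The stone inlay panel lies glued up in the screw press. Take the red-gripped bar from its wooden rest and use it in the holes of the steel collar, moving it on to the next hole as needed, to turn the collar clockwise (seen from above) until the rubber pad meets the panel and then about a quarter turn more, never more than half a turn past touching. Then lay the bar back in the grooves of its rest and leave the panel and the other things on the bench where they are.

Things in the scene. Friction and masses are not known exactly. Their poses are not given: they have to be found in the camera images.
- collar: Threaded steel collar on the press: hub of 36 mm radius, 30 mm high, with six level radial sockets standing out like short spokes, 60 degrees apart, the first along its +x axis. Origin on its vertical axis at hole height, about 176 mm above the bench; z up. It turns in place, at constant height: 10 mm of pad travel per full turn, down when clockwise from above, up the other way.
- hole_mouth (a point): Centre of the mouth of the first hole, 44 mm from the collar's axis. Each socket is a tube of 20 mm outside and 13 mm inside diameter, 25 mm deep (blind end 19 mm from the axis), its last 8 mm flared to 18 mm at the mouth. Turning takes about 0.4 N m all the way (about 3 N on the bar's grip), little more when the pad is squeezed; the collar stays where it is left.
- stem_top (a point): Top of the threaded stem, 25 mm thick, that rises through the collar's middle, about 62 mm above the holes; it sinks with the pad as the press closes and does not turn.
- press: The fixed grey bench press; origin: centre of its base's underside, straight under the collar. Base 230 (x) by 270 (y) by 20 mm; two columns 107 mm either side along y carry the crosshead, 70 (x) by 270 (y) mm, whose top is 31 mm below the holes; two nuts 14 mm high stand on it over the columns.
- pad: The reddish-brown rubber pad, 120 by 120 by 14 mm, under the grey platen of the press; it travels with the platen and is squeezed upwards when it bears on the panel (about 15 N per mm). Origin: centre of its lower face, which meets the panel's top (z up).
- panel: The slate panel with coloured stone inlay in its border, 158 by 150 by 18 mm, 1.1 kg, loose on the press base under the pad. Origin: centre of its underside; its top face is 18 mm higher. The gap to the pad at the start is 3.5 to 5.5 mm.
- bar: The bar (0.3 kg): square grip 16 by 16 by 150 mm, red with a steel end, from whose end a round steel nose of 10 mm diameter and 45 mm length sticks out along the bar's +x axis; the last 8 mm taper to 5 mm. Origin: centre of the underside of the square grip.
- bar_grip (a point): Centre of the bar's square grip, on the bar's axis (about its balance point), where to take it: pinch the flat sides. x axis along the bar towards the nose.
- bar_nose (a point): Tip of the bar's nose, 120 mm from bar_grip along the bar.
- bar_rest: Fixed wooden rest: board 120 (x) by 74 (y) by 12 mm with two uprights 90 mm apart along x (16 mm thick, 46 mm high), with V-sided grooves along x 24 mm wide at the floor, 42 at the top, whose floors lie 30 mm above the bench. The bar lies in both grooves along x. Between the uprights 74 mm are free down to the board. Origin: centre of the underside.
- rest_mid (a point): Where bar_grip lies when the bar rests in its grooves: half-way between the uprights, 38 mm above the bench.
- stone_tray: Bystander: fixed wooden tray of small stones, 120 by 100 by 28 mm; origin under its centre. It and the bar rest may change places.
- glue_jar: Bystander: amber glass jar, 52 mm across, 75 mm high; origin under its centre.
- slate_strips: Bystander: two slate strips stuck together, 140 by 34 by 16 mm; origin under the centre.
- wax_tool: Bystander: wax tool, 16 mm square wooden handle 110 mm long with a bent steel tip, lying between robot and press; origin on its underside.
Things that resemble listed ones, but are neither listed nor needed, are in the scene too. There is more than one size of the bar; the job needs the smallest. What is shaped like the panel but orange is not meant.

How it is judged (in metres and radians):
On the way, in this order (a step that is already met when the one before it is completed fails the run):
1. the bar's nose is well inside a hole of the collar (its tip within 30 mm of the collar's middle) (distance between bar_nose and collar below 0.03 m), for 0.2 s.
2. the pad bears on the panel with more than 12 N while the bar is in a hole of the collar (contact force between pad and panel above 12 N and distance between bar_nose and collar below 0.042 m), for 0.1 s.
At the end, for the whole second after the job is handed in: The pad presses on the panel with 12 to 80 N (about a tenth to a bit over half a turn past touching; a quarter turn is about 35 N), the bar lies still in both grooves of its rest (its middle within 35 mm of the rest's middle, in line to 0.15 rad), and the panel has moved less than 10 mm (contact force between pad and panel between 12 and 80 N and z of bar_grip in the frame of bar_rest between 0.033 and 0.044 m and horizontal distance between bar_grip and rest_mid below 0.035 m and angle between the x axis of bar and the x axis of bar_rest, either way round below 0.15 rad and linear speed of bar below 0.02 m/s and distance of panel from where it was at the start of the episode below 0.01 m).
It fails at once if the pad crushes the panel (over 120 N) (contact force between pad and panel above 120 N).
It fails at once if the panel is shifted by more than 15 mm (distance of panel from where it was at the start of the episode above 0.015 m).
It fails at once if a bystander is moved by more than 30 mm (distance of any of glue_jar, slate_strips, wax_tool from where it was at the start of the episode above 0.03 m).
It also fails if it takes over 72 s, if anything falls off the work surface, if the arm or the gripper's body presses on something with over 40 N, if the wrist force passes 120 N, or if a joint passes its speed limit or range.

## Robot

A 6-joint arm with a two-finger parallel gripper is mounted at the origin on the work surface. World frame = base frame: x ahead of the robot, y to its left, z up, the work surface at z = 0. Lengths are in mm, angles in degrees, forces in N, time in s.
With the tool pointing down it reaches from about 350 to 850 mm from the base axis. Payload 8.1 kg.
Tool frame: the origin (TCP) lies at the very end of the fingers, on their centre line; the grasp point (between the pads) lies grip_depth behind it (grip_depth is the distance from the TCP to the grasp point, in mm); z points along the fingers, y is the direction in which the jaws open and shut (so a half turn about z gives the same grasp; the last joint's range is limited). The gripper opens to 85 mm and grips with 20 to 120 N. Pads are 22 mm wide; open, the fingers measure 114 mm over their backs; the gripper's body (76 mm by 85 mm) begins 54 mm behind the grasp point. The pads swing forward as they close: fully open they stand 13 mm farther back than shut.
Start: joints at [-77.2, 7.471, 85.268, -0, 87.261, -4.893], TCP at [182.37, -571.618, 231.292] pointing down, gripper open.
Joint ranges: [-169.43, 169.43], [-51.17, 129.36], [1.28, 143.12], [-76.62, 256.62], [0, 156.53], [-152.29, 152.29]. Speed limits (degrees/s): [136.94, 136.94, 159.86, 180, 180, 180].

## Interface

Orientations are given as [roll, pitch, yaw] about the fixed x, y, z axes, in that order (R = Rz(yaw) Ry(pitch) Rx(roll)).
In Python, from bench import * gives the robot as it stands.
- The arm moves only by the tool step_arm, never from a script. Its argument "plan" is a list of rows, each an object of numbers: "grip": the finger opening in cm, from 0 to 8.54; "tx", "ty", "tz": the shift along the tool's x, y, z in cm; "ax", "ay", "az": the turn, a rotation vector about the tool's x, y, z in degrees. In form: [{"grip": .., "tx": .., "ty": .., "tz": .., "ax": .., "ay": .., "az": ..}, ...]. A call has 1 to 8 rows; each row shifts and turns the commanded pose from where the row before left it, along the tool's axes as they then stand; what a row does not reach is not made up. A row lasts 1/12 s, in which the tool goes at most 41.7 mm and 7.16 degrees, less where a joint would pass 70% of its speed; a pose out of reach is approached as far as the arm can. A call with a gripper value outside its range is refused whole. The fingers move at their own pace and stop on an object; "newtons" is the grip in N (left out, the last holds). Time passes only in rows, so rows that do not move let the fingers close. It gives the time, the measured TCP pose, the force and the opening at its end, in the units of the state.
- sense(): the state, without advancing time (a new reading comes with each control period).
- snapshot(name): name is "scene" or "top" or "wrist"; returns the picture (480x640x3 uint8, red, green, blue); there is no depth.
- camera_model(name): a dict with "intrinsics" (3x3 intrinsics, pixels), "pose" (4x4, takes a point from camera to world coordinates); the wrist camera has in their place "T_tool_cam" (4x4, takes a point from camera to tool coordinates, whose origin is the TCP and whose axes are the flange's). Camera axes: x right, y down, z forward; pixel columns grow to the right and rows downward; lengths in mm; the calibration is good to about 2 mm. A picture is of the moment at which its call begins: read the wrist's pose just before it. camera_model takes no time and is no camera call.
- hand_in(): hands the job in, once; it reports no verdict.
The state is a dict: "time": time; "joint_pos": joint angles; "qd": joint speeds; "joint_efforts": joint torques, N m; "tool_pos": TCP position; "tcp_rot": TCP orientation; "ft_force": force on the tool from outside, world axes, zero at the start; "wrist_torque": the same for the moment, N m; "finger_gap": finger opening in mm.
Only numpy, scipy, OpenCV 4.12 (cv2) and the standard library are available. Lean on these libraries where they do the work, as an engineer would, in place of code of your own. Each camera call takes 0.05 s, during which the arm holds its last target.

## Working session

There is one attempt and no reset: what is moved stays moved. The work goes in short steps, Python scripts to look and compute and a tool call to move; the robot and the scene stay as the last step left them, time stands still between calls to the robot, and variables do not carry over. Pictures are saved under pics/ and viewed, and the job is handed in when it is done.

Besides the shell and the picture viewer there is one more tool, called by a JSON object that holds its "name" and its "arguments". step_arm: Moves the arm, as the interface text tells. Its arguments: {"type":"object","properties":{"plan":{"type":"array","items":{"type":"object","properties":{"grip":{"type":"number"},"tx":{"type":"number"},"ty":{"type":"number"},"tz":{"type":"number"},"ax":{"type":"number"},"ay":{"type":"number"},"az":{"type":"number"}}}},"newtons":{"type":"number"}},"required":["plan"]}

```bash
ls -la; mkdir -p pics; python3 - <<'E'
from bench import *
import cv2
print(sense())
for n in ("scene","top","wrist"):
    im=snapshot(n); cv2.imwrite(f"pics/a_{n}.png",im[:,:,::-1])
    print(n,camera_model(n))
E
```

```text
total 12
drwxr-xr-x  3 agent agent 4096 Dec  7 01:55 .
drwxr-xr-x 23 root  root  4096 Dec  7 01:55 ..
drwxr-xr-x  2 agent agent 4096 Dec  7 01:55 pics
{'time': 0.0, 'joint_pos': array([-7.72006537e+01,  7.51426469e+00,  8.53307494e+01,  1.64661009e-03,
        8.72645182e+01, -4.89240109e+00]), 'qd': array([ 0.03703139,  0.05037291,  0.06894382, -0.03398102,  0.01703535,
        0.08795107]), 'joint_efforts': array([-3.78418787e-03, -5.69405615e+01, -5.00557244e+01, -3.72476607e-04,
        1.43785664e-02, -3.82271980e-05]), 'tool_pos': array([ 182.24705426, -571.04625151,  230.23917384]), 'tcp_rot': array([-1.79891007e+02, -1.09800187e-02,  1.76916568e+01]), 'ft_force': array([0.38017522, 0.28353267, 0.11842221]), 'wrist_torque': array([-0.01150134,  0.00475257, -0.01965097]), 'finger_gap': 85.37680319004669}
scene {'intrinsics': array([[481.74948861,   0.        , 321.15901028],
       [  0.        , 481.74948861, 240.70756709],
       [  0.        ,   0.        ,   1.        ]]), 'pose': array([[-8.41680380e-01,  3.96851521e-01, -3.66173468e-01,
         9.81141704e+02],
       [ 
[... 603 characters left out ...]
    [-7.18421098e-03, -1.53995699e-01, -9.88045400e-01,
         1.33017552e+03],
       [ 0.00000000e+00,  0.00000000e+00,  0.00000000e+00,
         1.00000000e+00]])}
wrist {'intrinsics': array([[333.5996904 ,   0.        , 322.37749664],
       [  0.        , 333.5996904 , 243.58349097],
       [  0.        ,   0.        ,   1.        ]]), 'T_tool_cam': array([[-9.39340449e-04, -9.62447562e-01, -2.71466033e-01,
         6.88827852e+01],
       [ 9.99999104e-01, -1.16294580e-03,  6.62825984e-04,
         8.21610831e-01],
       [-9.53635536e-04, -2.71465168e-01,  9.62447793e-01,
        -1.42563080e+02],
       [ 0.00000000e+00,  0.00000000e+00,  0.00000000e+00,
         1.00000000e+00]])}
```

View pics/a_scene.png

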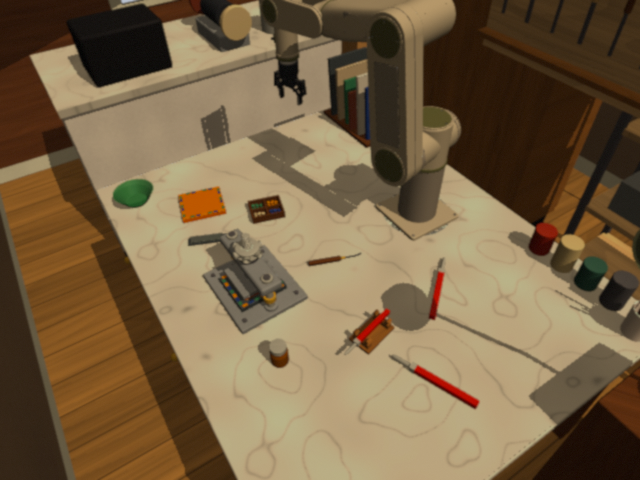

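View pics/a_top.png

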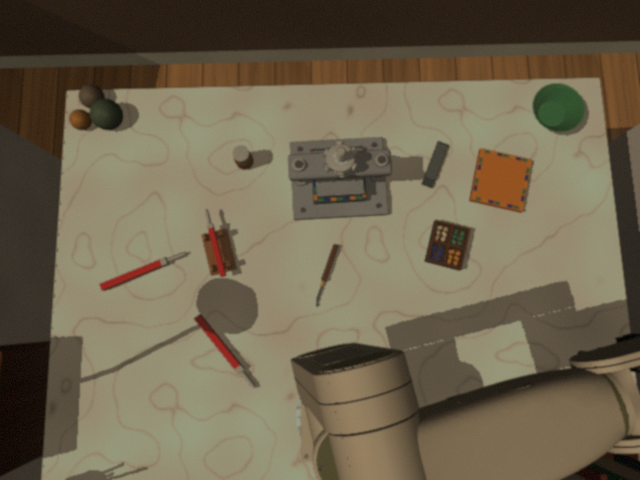

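View pics/a_wrist.png

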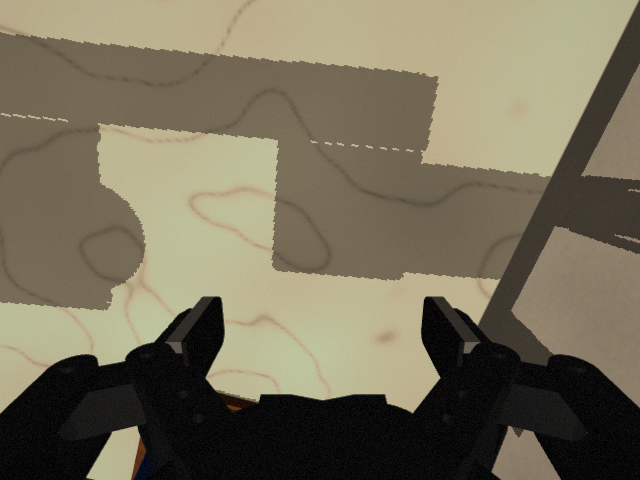

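```bash
cat > h.py <<'E'
import numpy as np, cv2, json
from scipy.spatial.transform import Rotation as R
from bench import *
def pix2w(name,u,v,z,T=None):
    c=camera_model(name); K=c["intrinsics"]; P=c["pose"] if T is None else T
    d=P[:3,:3]@np.linalg.solve(K,[u,v,1.]); o=P[:3,3]
    return o+d*(z-o[2])/d[2]
def w2pix(name,p,T=None):
    c=camera_model(name); K=c["intrinsics"]; P=c["pose"] if T is None else T
    q=P[:3,:3].T@(np.asarray(p,float)-P[:3,3]); q=K@q; return q[:2]/q[2]
def toolT(s=None):
    s=s or sense(); T=np.eye(4); T[:3,:3]=R.from_euler('xyz',s["tcp_rot"],degrees=True).as_matrix(); T[:3,3]=s["tool_pos"]; return T
def wristT(s=None): return toolT(s)@camera_model("wrist")["T_tool_cam"]
def crop(src,dst,x0,y0,x1,y1,f):
    im=cv2.imread(src)[y0:y1,x0:x1]; cv2.imwrite(dst,cv2.resize(im,None,fx=f,fy=f,interpolation=cv2.INTER_CUBIC))
E
python3 - <<'E'
from h import *
crop("pics/a_top.png","pics/b1.png",280,125,400,225,6)
crop("pics/a_top.png","pics/b2.png",180,195,260,285,6)
E
```

```text
(no output)
```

View pics/b1.png

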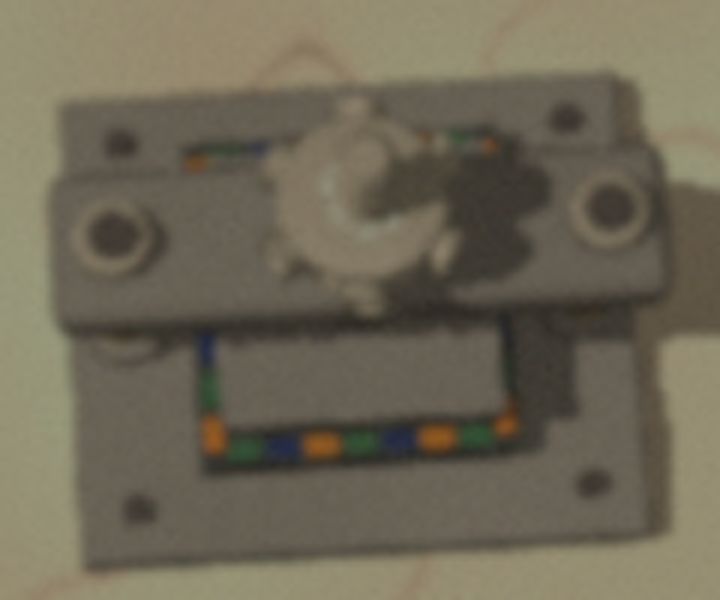

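View pics/b2.png

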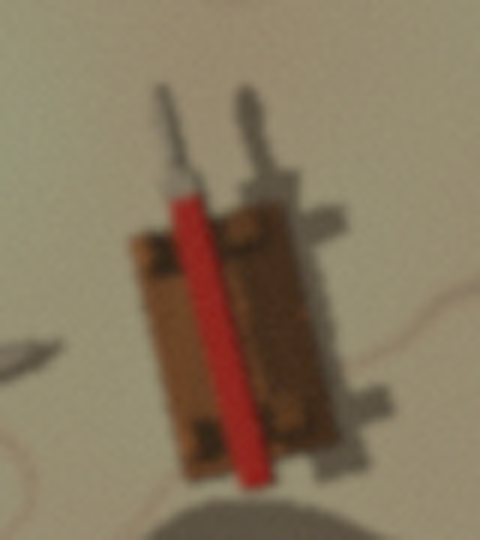

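```bash
python3 - <<'E'
from h import *
t="top"
def b2(x,y): return 180+x/6,195+y/6
def b1(x,y): return 280+x/6,125+y/6
n=pix2w(t,*b2(162,88),38); e=pix2w(t,*b2(257,487),46); c=pix2w(t,*b2(180,185),46)
print("bar nose",n,"tail",e,np.linalg.norm(n-e), "collarend",c, np.linalg.norm(c-e))
for q in [(130,238),(185,480),(340,445)]: print("board",pix2w(t,*b2(*q),12))
# other bars
for a,b in [((188,253),(101,288)),((256,385),(198,318))]:
    A=pix2w(t,*a,8);B=pix2w(t,*b,8);print("other",A,B,np.linalg.norm(A-B))
for q in [(60,105),(85,568),(655,535),(610,75)]: print("base",pix2w(t,*b1(*q),20))
nl=pix2w(t,*b1(113,235),159); nr=pix2w(t,*b1(610,207),159); print("nuts",nl,nr,np.linalg.norm(nl-nr),(nl+nr)/2)
print("stem",pix2w(t,*b1(362,160),238))
print("hub top",pix2w(t,*b1(362,195),191))
for q in [(355,100),(270,160),(285,260),(368,300),(447,250)]: 
    print("spoke",pix2w(t,*b1(*q),176))
def pw(l): return [w2pix(t,x) for x in l]
E
```

```text
bar nose [565.85245405 359.32220854  38.        ] tail [378.40059773 311.39324898  46.        ] 193.64757577035695 collarend [518.17398255 348.32753159  46.        ] 144.57088342834314
board [499.9644776  379.70162177  12.        ]
board [385.33037806 352.11366781  12.        ]
board [400.06868412 280.16411049  12.        ]
other [449.13345105 418.35598128   8.        ] [356.0418009  659.12956804   8.        ] 258.1433233834979
other [ 85.97524246 226.76612428   8.        ] [267.73165364 386.75472419   8.        ] 242.13992876996315
base [763.25037828 126.66735534  20.        ]
base [535.61116751 117.45787015  20.        ]
base [ 545.3732208 -150.4355767   20.       ]
base [ 772.06756014 -138.57785086   20.        ]
nuts [651.93152503  95.36341015 159.        ] [ 659.38350092 -117.31348357  159.        ] 212.80740839278263 [655.65751298 -10.97503671 159.        ]
stem [654.78483246  -8.48051019 238.        ]
hub top [656.28009287 -10.11002378 191.        ]
spoke [703.4013516   -8.94181691 176.        ]
spoke [677.71873329  27.69689975 176.        ]
spoke [633.73438322  22.37820279 176.        ]
spoke [615.52877654 -12.01431924 176.        ]
spoke [636.50296098 -45.81835776 176.        ]
```

```bash
cat >> h.py <<'E'
from scipy.linalg import logm,expm
def pose(x,y,z,yaw):
    T=np.eye(4);T[:3,:3]=R.from_euler('xyz',[180,0,yaw],degrees=True).as_matrix();T[:3,3]=[x,y,z];return T
def rows(Tt,n=None,T0=None,mm=38,deg=6.5):
    "identical rows of a constant screw from T0 to Tt"
    T0=toolT() if T0 is None else T0
    D=np.linalg.inv(T0)@Tt
    L=np.real(logm(D))
    if n is None:
        w=np.array([L[2,1],L[0,2],L[1,0]])
        n=max(1,int(np.ceil(max(np.linalg.norm(L[:3,3])/mm,np.degrees(np.linalg.norm(w))/deg))))
    d=expm(L/n); rv=R.from_matrix(d[:3,:3]).as_rotvec(degrees=True)
    print(n,"rows: t(cm)",np.round(d[:3,3]/10,3),"a(deg)",np.round(rv,2)); return n
def st():
    s=sense(); print("t",round(s["time"],2),"pos",np.round(s["tool_pos"],1),"rot",np.round(s["tcp_rot"],2),"q",np.round(s["joint_pos"],1),"F",np.round(s["ft_force"],1),"M",np.round(s["wrist_torque"],2),"gap",round(s["finger_gap"],1)); return s
E
python3 - <<'E'
import bench; print([n for n in dir(bench) if not n.startswith('__')]); print(getattr(bench,'grip_depth',None))
from h import *
s=st()
# up, then sideways
n=rows(pose(520,-10,330,0))
E
```

```text
['PlanningError', 'camera_model', 'grip_depth', 'hand_in', 'sense', 'snapshot']
18.700000000000003
t 0.15 pos [ 182.3 -571.2  230.5] rot [-1.7992e+02 -1.0000e-02  1.7690e+01] q [-77.2   7.5  85.3  -0.   87.3  -4.9] F [ 0.5  0.3 -0.2] M [-0.04  0.    0.03] gap 85.2
18 rows: t(cm) [ 2.367 -2.783 -0.551] a(deg) [-0.    0.    0.98]
```

{"name": "step_arm", "arguments": {"plan": [{"tx":2.37,"ty":-2.78,"tz":-0.55,"az":0.98},{"tx":2.37,"ty":-2.78,"tz":-0.55,"az":0.98},{"tx":2.37,"ty":-2.78,"tz":-0.55,"az":0.98},{"tx":2.37,"ty":-2.78,"tz":-0.55,"az":0.98},{"tx":2.37,"ty":-2.78,"tz":-0.55,"az":0.98},{"tx":2.37,"ty":-2.78,"tz":-0.55,"az":0.98},{"tx":2.37,"ty":-2.78,"tz":-0.55,"az":0.98},{"tx":2.37,"ty":-2.78,"tz":-0.55,"az":0.98}]}}

```text
invalid input
```

{"name": "step_arm", "arguments": {"plan": [{"tx":2.37,"ty":-2.78,"tz":-0.55,"az":0.98},{"tx":2.37,"ty":-2.78,"tz":-0.55,"az":0.98},{"tx":2.37,"ty":-2.78,"tz":-0.55,"az":0.98},{"tx":2.37,"ty":-2.78,"tz":-0.55,"az":0.98},{"tx":2.37,"ty":-2.78,"tz":-0.55,"az":0.98},{"tx":2.37,"ty":-2.78,"tz":-0.55,"az":0.98},{"tx":2.37,"ty":-2.78,"tz":-0.55,"az":0.98},{"tx":2.37,"ty":-2.78,"tz":-0.55,"az":0.98}]}}

```text
invalid input
```

{"name": "step_arm", "arguments": {"plan": [{"tx":2.37,"ty":-2.78,"tz":-0.55,"az":0.98},{"tx":2.37,"ty":-2.78,"tz":-0.55,"az":0.98},{},{},{}]}}

```text
invalid input
```

```bash
python3 - <<'E'
from h import *
s=st(); im=snapshot("wrist"); cv2.imwrite("pics/c_wrist.png",im[:,:,::-1]); np.save("c_T.npy",wristT(s))
E
```

```text
t 0.15 pos [ 182.3 -571.2  230.5] rot [-1.7992e+02 -1.0000e-02  1.7690e+01] q [-77.2   7.5  85.3  -0.   87.3  -4.9] F [ 0.5  0.3 -0.2] M [-0.04  0.    0.03] gap 85.2
```

View pics/c_wrist.png

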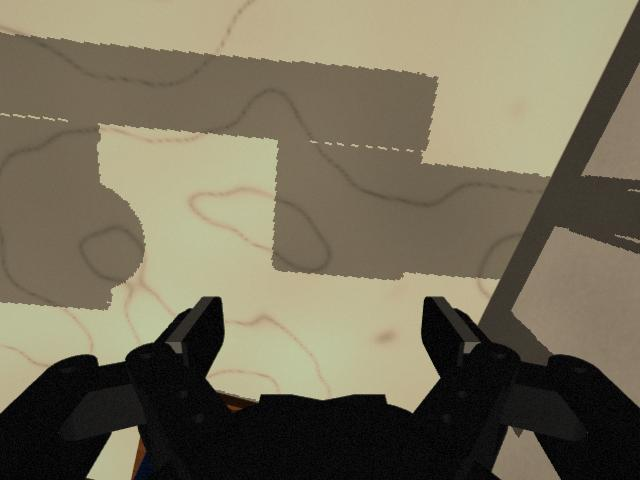

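{"name": "step_arm", "arguments": {"plan": [{"grip":8.5,"tx":2.37,"ty":-2.78,"tz":-0.55,"ax":0,"ay":0,"az":0.98},{"grip":8.5,"tx":2.37,"ty":-2.78,"tz":-0.55,"ax":0,"ay":0,"az":0.98},{"grip":8.5,"tx":2.37,"ty":-2.78,"tz":-0.55,"ax":0,"ay":0,"az":0.98},{"grip":8.5,"tx":2.37,"ty":-2.78,"tz":-0.55,"ax":0,"ay":0,"az":0.98},{"grip":8.5,"tx":2.37,"ty":-2.78,"tz":-0.55,"ax":0,"ay":0,"az":0.98},{"grip":8.5,"tx":2.37,"ty":-2.78,"tz":-0.55,"ax":0,"ay":0,"az":0.98},{"grip":8.5,"tx":2.37,"ty":-2.78,"tz":-0.55,"ax":0,"ay":0,"az":0.98},{"grip":8.5,"tx":2.37,"ty":-2.78,"tz":-0.55,"ax":0,"ay":0,"az":0.98}]}}

```text
time: 0.87
tool_pos: [311.5, -307.9, 275.5]
tcp_rot: [180.0, -0.0, 9.8]
ft_force: [0.6, -0.1, 0.7]
finger_gap: 85.4
```

{"name": "step_arm", "arguments": {"plan": [{"grip":8.5,"tx":2.37,"ty":-2.78,"tz":-0.55,"ax":0,"ay":0,"az":0.98},{"grip":8.5,"tx":2.37,"ty":-2.78,"tz":-0.55,"ax":0,"ay":0,"az":0.98},{"grip":8.5,"tx":2.37,"ty":-2.78,"tz":-0.55,"ax":0,"ay":0,"az":0.98},{"grip":8.5,"tx":2.37,"ty":-2.78,"tz":-0.55,"ax":0,"ay":0,"az":0.98},{"grip":8.5,"tx":2.37,"ty":-2.78,"tz":-0.55,"ax":0,"ay":0,"az":0.98},{"grip":8.5,"tx":2.37,"ty":-2.78,"tz":-0.55,"ax":0,"ay":0,"az":0.98},{"grip":8.5,"tx":2.37,"ty":-2.78,"tz":-0.55,"ax":0,"ay":0,"az":0.98},{"grip":8.5,"tx":2.37,"ty":-2.78,"tz":-0.55,"ax":0,"ay":0,"az":0.98}]}}

```text
time: 1.53
tool_pos: [475.3, -65.7, 319.6]
tcp_rot: [180.0, -0.0, 2.0]
ft_force: [0.6, -0.3, -0.0]
finger_gap: 84.9
```

{"name": "step_arm", "arguments": {"plan": [{"grip":8.5,"tx":2.37,"ty":-2.78,"tz":-0.55,"ax":0,"ay":0,"az":0.98},{"grip":8.5,"tx":2.37,"ty":-2.78,"tz":-0.55,"ax":0,"ay":0,"az":0.98},{"grip":8.5,"tx":0,"ty":0,"tz":0,"ax":0,"ay":0,"az":0},{"grip":8.5,"tx":0,"ty":0,"tz":0,"ax":0,"ay":0,"az":0}]}}

```text
time: 1.87
tool_pos: [521.1, -9.1, 329.8]
tcp_rot: [-180.0, 0.1, 0.2]
ft_force: [0.1, -0.5, -1.1]
finger_gap: 84.6
```

```bash
python3 - <<'E'
from h import *
s=st(); im=snapshot("wrist"); cv2.imwrite("pics/c_wrist.png",im[:,:,::-1]); np.save("c_T.npy",wristT(s))
E
```

```text
t 1.87 pos [521.1  -9.1 329.8] rot [-1.7999e+02  6.0000e-02  2.5000e-01] q [-6.6 -5.9 88.5 -0.  97.4 83.1] F [ 0.1 -0.5 -1.1] M [-0.02  0.04  0.01] gap 84.6
```

View pics/c_wrist.png

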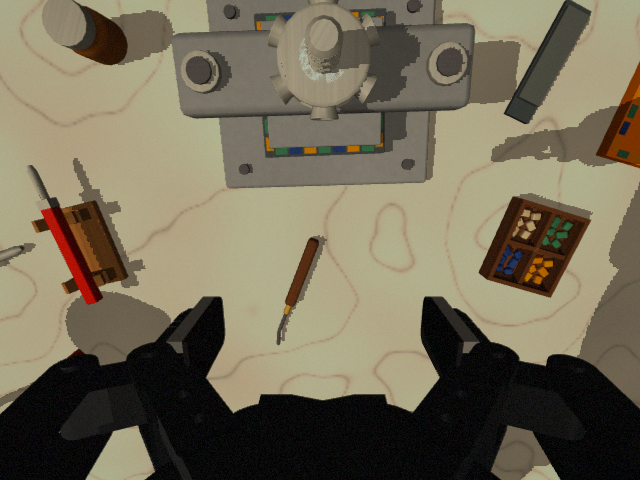

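```bash
python3 - <<'E'
from h import *
crop("pics/c_wrist.png","pics/c1.png",165,0,485,195,2.5)
crop("pics/c_wrist.png","pics/c2.png",10,150,140,320,3.5)
E
```

```text
(no output)
```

View pics/c1.png

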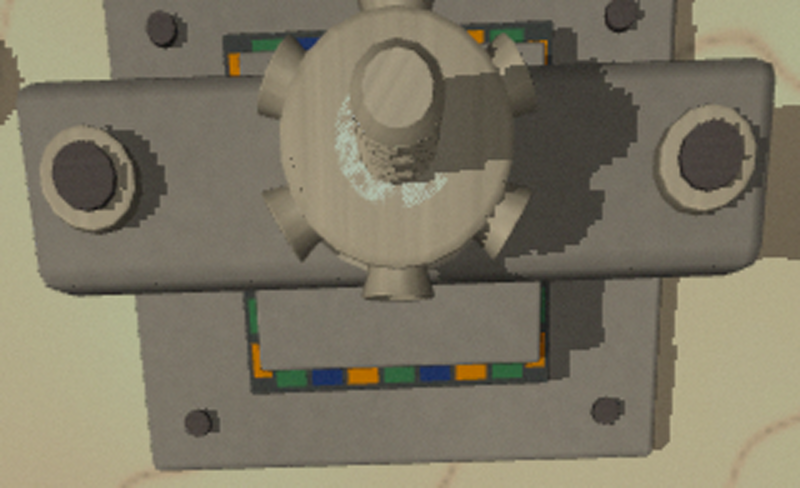

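View pics/c2.png

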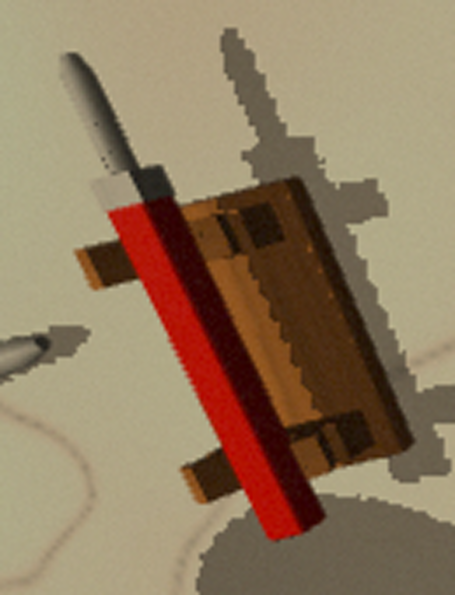

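```bash
cat >> h.py <<'E'
def overlay(src,dst,name,T,cx,cy,ph,bar=None,box=None,f=2.5):
    im=cv2.imread(src); x0,y0,x1,y1=box
    im=cv2.resize(im[y0:y1,x0:x1],None,fx=f,fy=f,interpolation=cv2.INTER_CUBIC)
    def poly(P,col,closed=True):
        q=np.array([(w2pix(name,p,T)-[x0,y0]+0.5)*f for p in P]).round().astype(np.int32)
        cv2.polylines(im,[q],closed,col,1)
    a=np.linspace(0,2*np.pi,60)
    poly([(cx+36*np.cos(t),cy+36*np.sin(t),191) for t in a],(0,255,0))
    for k in range(6):
        b=np.radians(ph+60*k); u=np.array([np.cos(b),np.sin(b),0]); v=np.array([-np.sin(b),np.cos(b),0])
        poly([np.array([cx,cy,176])+44*u+10*(np.cos(t)*v+np.sin(t)*np.array([0,0,1])) for t in a],(0,0,255))
        poly([np.array([cx,cy,186])+36*u,np.array([cx,cy,186])+44*u],(255,0,255))
    if bar is not None:
        gx,gy,gz,yw=bar; b=np.radians(yw);u=np.array([np.cos(b),np.sin(b),0]); v=np.array([-np.sin(b),np.cos(b),0]);g=np.array([gx,gy,gz]);k=np.array([0,0,1])
        poly([g+75*u+8*v+8*k,g+75*u-8*v+8*k,g-75*u-8*v+8*k,g-75*u+8*v+8*k],(0,255,0))
        poly([g+75*u,g+120*u],(255,255,0),False)
    cv2.imwrite(dst,im)
E
python3 - <<'E'
from h import *
T=np.load("c_T.npy")
overlay("pics/c_wrist.png","pics/d1.png","wrist",T,655.7,-10.5,2,None,(165,0,485,195))
overlay("pics/c_wrist.png","pics/d2.png","wrist",T,655.7,-10.5,2,(449.8,329.8,38,14.3),(10,150,140,320),3.5)
overlay("pics/a_top.png","pics/d3.png","top",None,655.7,-10.5,2,None,(280,125,400,225),6)
E
```

```text
(no output)
```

View pics/d1.png

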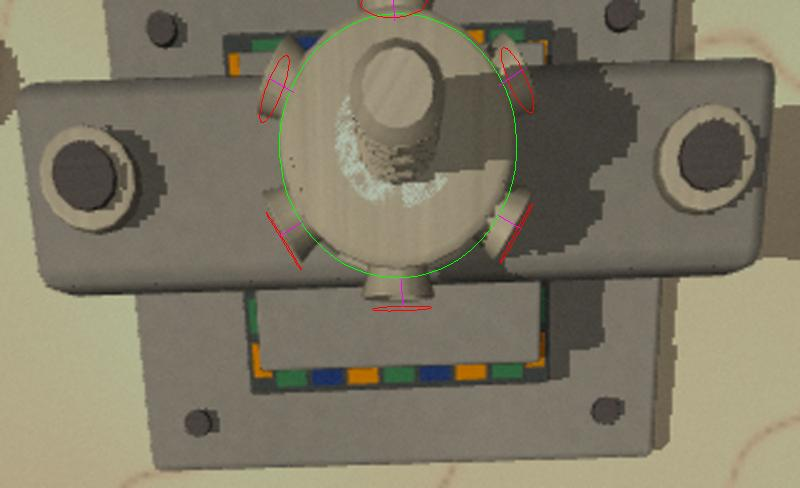

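View pics/d2.png

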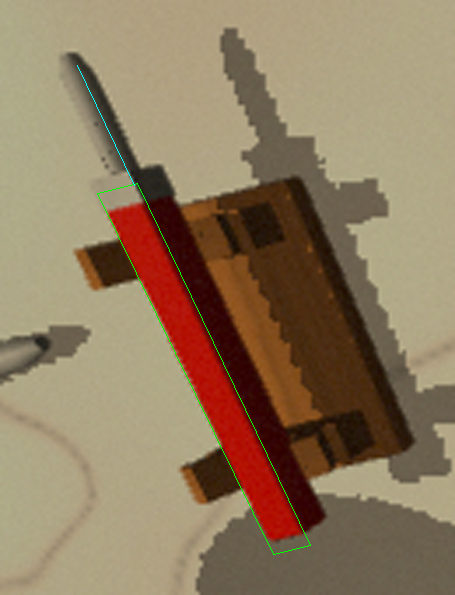

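View pics/d3.png

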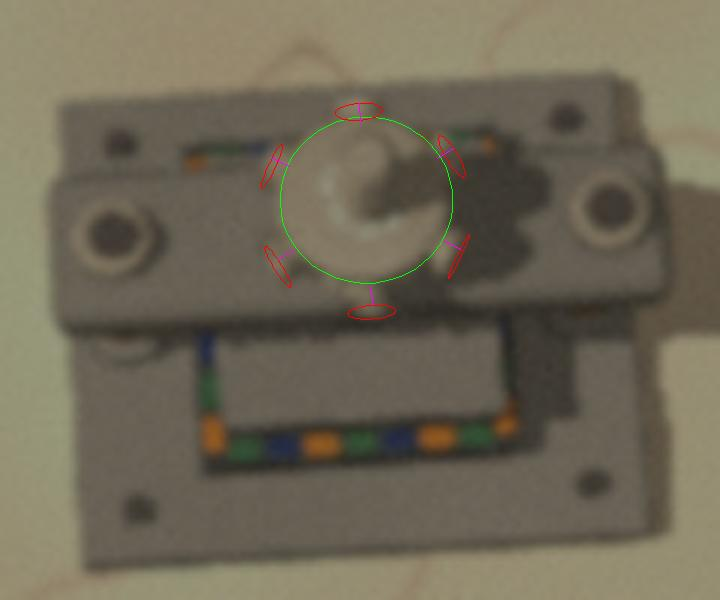

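```bash
python3 - <<'E'
from h import *
T=np.load("c_T.npy")
overlay("pics/c_wrist.png","pics/d1.png","wrist",T,659.3,-9.7,1,None,(165,0,485,195))
overlay("pics/a_top.png","pics/d3.png","top",None,659.3,-9,1,None,(280,125,400,225),6)
a=cv2.imread("pics/d1.png")[0:320,220:580];b=cv2.imread("pics/d3.png")[60:340,220:500]
cv2.imwrite("pics/d4.png",np.hstack([cv2.resize(a,(400,356)),cv2.resize(b,(356,356))]))
E
```

```text
(no output)
```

View pics/d4.png

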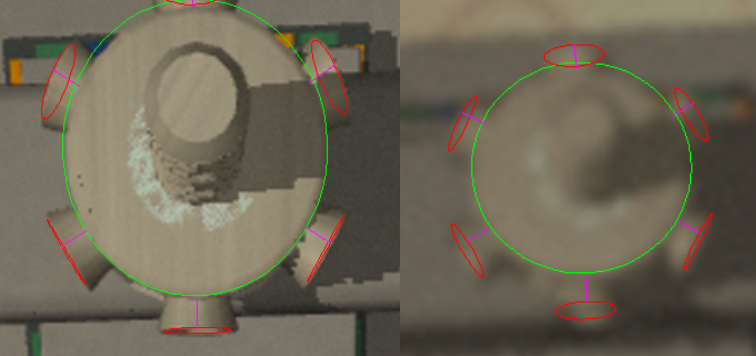

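```bash
python3 - <<'E'
from h import *
st(); rows(pose(452,330.5,150,14.3))
E
```

```text
t 1.92 pos [520.5 -10.2 329.8] rot [1.7999e+02 7.0000e-02 1.6000e-01] q [-6.8 -5.9 88.6 -0.  97.4 83.1] F [ 0.2 -0.4  0.1] M [-0.02 -0.   -0.05] gap 85.1
11 rows: t(cm) [-0.263 -3.157  1.634] a(deg) [ 0.    0.01 -1.29]
```

{"name": "step_arm", "arguments": {"plan": [{"grip":8.5,"tx":-0.26,"ty":-3.16,"tz":1.63,"ax":0,"ay":0,"az":-1.29},{"grip":8.5,"tx":-0.26,"ty":-3.16,"tz":1.63,"ax":0,"ay":0,"az":-1.29},{"grip":8.5,"tx":-0.26,"ty":-3.16,"tz":1.63,"ax":0,"ay":0,"az":-1.29},{"grip":8.5,"tx":-0.26,"ty":-3.16,"tz":1.63,"ax":0,"ay":0,"az":-1.29},{"grip":8.5,"tx":-0.26,"ty":-3.16,"tz":1.63,"ax":0,"ay":0,"az":-1.29},{"grip":8.5,"tx":-0.26,"ty":-3.16,"tz":1.63,"ax":0,"ay":0,"az":-1.29},{"grip":8.5,"tx":-0.26,"ty":-3.16,"tz":1.63,"ax":0,"ay":0,"az":-1.29},{"grip":8.5,"tx":-0.26,"ty":-3.16,"tz":1.63,"ax":0,"ay":0,"az":-1.29}]}}

```text
time: 2.58
tool_pos: [479.2, 239.1, 199.2]
tcp_rot: [180.0, -0.0, 10.3]
ft_force: [-0.1, 0.7, 0.7]
finger_gap: 85.0
```

{"name": "step_arm", "arguments": {"plan": [{"grip":8.5,"tx":-0.26,"ty":-3.16,"tz":1.63,"ax":0,"ay":0,"az":-1.29},{"grip":8.5,"tx":-0.26,"ty":-3.16,"tz":1.63,"ax":0,"ay":0,"az":-1.29},{"grip":8.5,"tx":-0.26,"ty":-3.16,"tz":1.63,"ax":0,"ay":0,"az":-1.29},{"grip":8.5,"tx":0,"ty":0,"tz":0,"ax":0,"ay":0,"az":0},{"grip":8.5,"tx":0,"ty":0,"tz":0,"ax":0,"ay":0,"az":0}]}}

```text
time: 3.0
tool_pos: [451.6, 330.0, 149.5]
tcp_rot: [179.9, 0.2, 14.3]
ft_force: [0.7, -0.8, 0.1]
finger_gap: 85.1
```

```bash
python3 - <<'E'
from h import *
s=st(); im=snapshot("wrist"); cv2.imwrite("pics/e_wrist.png",im[:,:,::-1]); T=wristT(s);np.save("e_T.npy",T)
overlay("pics/e_wrist.png","pics/e1.png","wrist",T,658.5,-9,1,(453.7,330.8,38,14.3),(0,0,640,480),1.25)
E
```

```text
t 3.0 pos [451.6 330.  149.5] rot [1.7993e+02 1.6000e-01 1.4320e+01] q [ 30.9   4.4  97.2  -0.   78.6 106.6] F [ 0.7 -0.8  0.1] M [-0.01  0.01 -0.01] gap 85.1
```

View pics/e1.png

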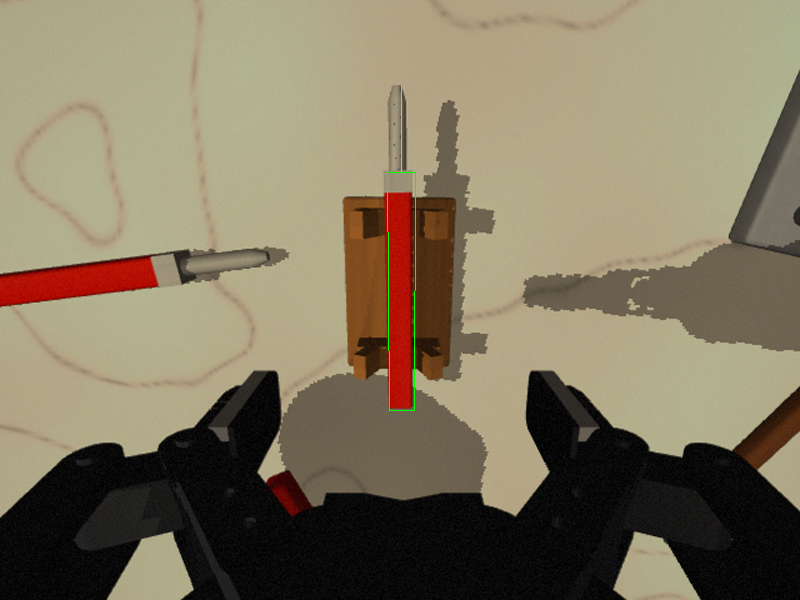

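```bash
python3 - <<'E'
from h import *
T=np.load("e_T.npy")
P=[pix2w("wrist",u/1.25,v/1.25,12,T) for u,v in [(344,198),(455,197),(348,365),(449,366)]]
for p in P: print(p)
print(np.mean(P,0))
for z in (12,):
  pass
b=[pix2w("wrist",u/1.25,v/1.25,46,T) for u,v in [(399.5,172),(401.5,409)]]; print(b,np.linalg.norm(b[0]-b[1]),(b[0]+b[1])/2, np.degrees(np.arctan2(*(b[0]-b[1])[[1,0]])))
st(); rows(pose(453,330.8,60,14.7)); rows(pose(453.,330.8,20,14.7),T0=pose(453,330.8,60,14.7))
E
```

```text
[502.0942726  381.17458976  12.        ]
[520.49137394 311.37775567  12.        ]
[387.52590154 353.74504904  12.        ]
[404.81806436 282.26013598  12.        ]
[453.73240311 332.13938261  12.        ]
[array([525.68721591, 349.69476353,  46.        ]), array([381.34215388, 311.97289861,  46.        ])] 149.19261384627126 [453.51468489 330.83383107  46.        ] 14.645634382114261
t 3.05 pos [452.7 329.5 150.6] rot [1.7995e+02 5.0000e-02 1.4240e+01] q [ 30.8   4.4  97.1  -0.   78.6 106.6] F [ 0.6 -0.6  0.3] M [ 0.04  0.02 -0.01] gap 84.9
3 rows: t(cm) [ 0.022 -0.043  3.021] a(deg) [ 0.02  0.02 -0.15]
2 rows: t(cm) [ 0. -0.  2.] a(deg) [-0. -0. -0.]
```

{"name": "step_arm", "arguments": {"newtons": 60, "plan": [{"grip":8.5,"tx":0.03,"ty":-0.03,"tz":3.0,"ax":0,"ay":0,"az":-0.4},{"grip":8.5,"tx":0.03,"ty":-0.03,"tz":3.0,"ax":0,"ay":0,"az":0},{"grip":8.5,"tx":0,"ty":-0.03,"tz":3.0,"ax":0,"ay":0,"az":0},{"grip":8.5,"tx":0,"ty":0,"tz":2.5,"ax":0,"ay":0,"az":0},{"grip":8.5,"tx":0,"ty":0,"tz":1.5,"ax":0,"ay":0,"az":0},{"grip":8.5,"tx":0,"ty":0,"tz":0,"ax":0,"ay":0,"az":0},{"grip":8.5,"tx":0,"ty":0,"tz":0,"ax":0,"ay":0,"az":0}]}}

```text
time: 3.63
tool_pos: [453.9, 330.0, 21.3]
tcp_rot: [180.0, 0.0, 14.5]
ft_force: [1.3, -1.1, 1.0]
finger_gap: 84.9
```

{"name": "step_arm", "arguments": {"newtons": 60, "plan": [{"grip":5,"tx":0,"ty":0,"tz":0,"ax":0,"ay":0,"az":0},{"grip":3,"tx":0,"ty":0,"tz":0,"ax":0,"ay":0,"az":0},{"grip":2,"tx":0,"ty":0,"tz":0,"ax":0,"ay":0,"az":0},{"grip":1,"tx":0,"ty":0,"tz":0,"ax":0,"ay":0,"az":0},{"grip":1,"tx":0,"ty":0,"tz":0,"ax":0,"ay":0,"az":0},{"grip":1,"tx":0,"ty":0,"tz":0,"ax":0,"ay":0,"az":0},{"grip":1,"tx":0,"ty":0,"tz":0,"ax":0,"ay":0,"az":0},{"grip":1,"tx":0,"ty":0,"tz":0,"ax":0,"ay":0,"az":0}]}}

```text
time: 4.3
tool_pos: [453.7, 332.0, 21.8]
tcp_rot: [-180.0, -0.1, 14.7]
ft_force: [-1.8, 0.5, 6.4]
finger_gap: 14.7
```

{"name": "step_arm", "arguments": {"newtons": 80, "plan": [{"grip":1,"tx":0,"ty":0,"tz":0,"ax":0,"ay":0,"az":0},{"grip":1,"tx":0,"ty":0,"tz":0,"ax":0,"ay":0,"az":0},{"grip":1,"tx":0,"ty":0,"tz":-0.5,"ax":0,"ay":0,"az":0},{"grip":1,"tx":0,"ty":0,"tz":-1.5,"ax":0,"ay":0,"az":0},{"grip":1,"tx":0,"ty":0,"tz":-3,"ax":0,"ay":0,"az":0},{"grip":1,"tx":0,"ty":0,"tz":-3,"ax":0,"ay":0,"az":0},{"grip":1,"tx":0,"ty":0,"tz":-2,"ax":0,"ay":0,"az":0},{"grip":1,"tx":0,"ty":0,"tz":0,"ax":0,"ay":0,"az":0}]}}

```text
time: 4.97
tool_pos: [455.8, 333.2, 126.3]
tcp_rot: [-179.9, -0.4, 14.7]
ft_force: [1.4, -0.2, -1.7]
finger_gap: 14.4
```

```bash
python3 - <<'E'
from h import *
s=st(); im=snapshot("wrist"); cv2.imwrite("pics/f_wrist.png",im[:,:,::-1]); im=snapshot("scene"); cv2.imwrite("pics/f_scene.png",im[:,:,::-1])
crop("pics/f_scene.png","pics/f1.png",300,180,450,400,2.5)
E
```

```text
t 4.97 pos [455.8 333.2 126.3] rot [-179.88   -0.42   14.65] q [ 31.    5.9  98.2  -0.   75.5 106.3] F [ 1.4 -0.2 -1.7] M [-0.06 -0.04  0.05] gap 14.4
```

View pics/f_wrist.png

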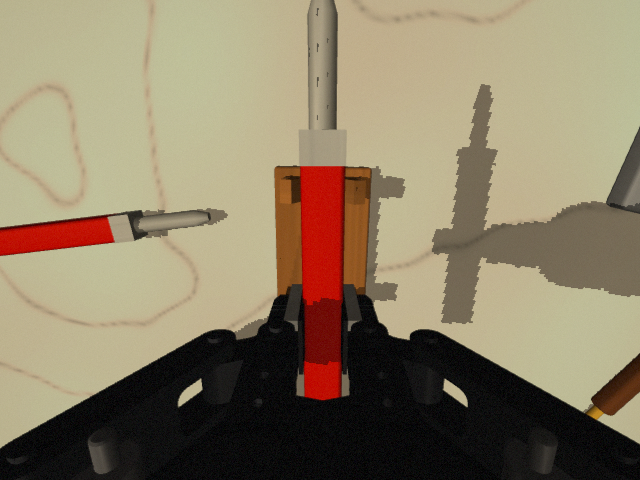

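View pics/f1.png

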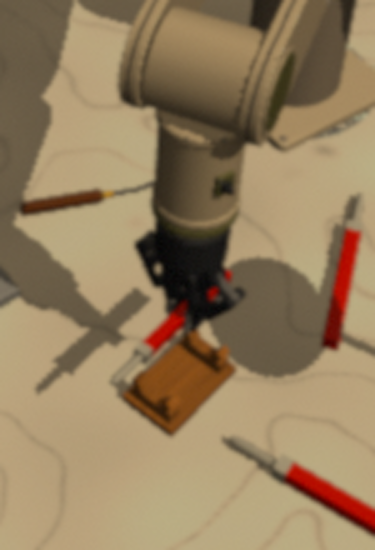

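```bash
python3 - <<'E'
from h import *
C=camera_model("wrist")["T_tool_cam"]
for p in [(120,0,-18.7),(112,0,-18.7),(75,8,-26.7),(75,-8,-26.7),(55,0,-26.7),(75,0,-23.7),(-75,0,-26.7)]:
    print(p,w2pix("wrist",p,C))
E
```

```text
(120, 0, -18.7) [319.28132498 -18.52873124]
(112, 0, -18.7) [319.36713163  10.65401858]
(75, 8, -26.7) [343.85138092 130.32439604]
(75, -8, -26.7) [295.2672394  130.36981763]
(55, 0, -26.7) [319.7474412  191.37679142]
(75, 0, -23.7) [319.6239617  130.83777425]
(-75, 0, -26.7) [320.63387509 480.81220526]
```

```bash
python3 - <<'E'
from h import *
s=st(); T1=pose(455.5,333,260,14.7)
c=np.radians(301); Tt=pose(659+189*np.cos(c),-9.3+189*np.sin(c),260,121); print(Tt[:3,3])
rows(Tt,20,T1)
E
```

```text
t 5.07 pos [453.4 331.7 121.1] rot [-1.7999e+02 -5.0000e-02  1.4640e+01] q [ 31.    6.1  98.5  -0.   75.3 106.3] F [-0.4 -0.5 -3.7] M [-0.04 -0.   -0.06] gap 14.6
[ 756.34219616 -171.30461983  260.        ]
20 rows: t(cm) [-1.921  2.808  0.   ] a(deg) [-0.    0.   -5.31]
```

{"name": "step_arm", "arguments": {"plan": [{"grip":1,"tx":0,"ty":0,"tz":-2.5,"ax":0,"ay":0,"az":0},{"grip":1,"tx":0,"ty":0,"tz":-4,"ax":0,"ay":0,"az":0},{"grip":1,"tx":0,"ty":0,"tz":-4,"ax":0,"ay":0,"az":0},{"grip":1,"tx":0,"ty":0,"tz":-2.9,"ax":0,"ay":0,"az":0}]}}

```text
time: 5.4
tool_pos: [452.7, 331.3, 255.3]
tcp_rot: [180.0, 0.1, 14.6]
ft_force: [1.2, 0.3, -2.6]
finger_gap: 14.4
```

{"name": "step_arm", "arguments": {"plan": [{"grip":1,"tx":-1.92,"ty":2.81,"tz":0,"ax":0,"ay":0,"az":-5.3},{"grip":1,"tx":-1.92,"ty":2.81,"tz":0,"ax":0,"ay":0,"az":-5.3},{"grip":1,"tx":-1.92,"ty":2.81,"tz":0,"ax":0,"ay":0,"az":-5.3},{"grip":1,"tx":-1.92,"ty":2.81,"tz":0,"ax":0,"ay":0,"az":-5.3},{"grip":1,"tx":-1.92,"ty":2.81,"tz":0,"ax":0,"ay":0,"az":-5.3},{"grip":1,"tx":-1.92,"ty":2.81,"tz":0,"ax":0,"ay":0,"az":-5.3},{"grip":1,"tx":-1.92,"ty":2.81,"tz":0,"ax":0,"ay":0,"az":-5.3},{"grip":1,"tx":-1.92,"ty":2.81,"tz":0,"ax":0,"ay":0,"az":-5.3}]}}

```text
time: 6.07
tool_pos: [446.4, 63.9, 252.3]
tcp_rot: [-179.8, 0.1, 57.3]
ft_force: [1.2, 0.3, -3.6]
finger_gap: 14.8
```

```bash
python3 - <<'E'
from h import *
s=st(); 
rows(pose(756.3,-171.3,260,121),12)
E
```

```text
t 6.07 pos [446.4  63.9 252.3] rot [-1.798e+02  1.400e-01  5.733e+01] q [  1.6 -16.5 105.8  -0.   90.9  34.3] F [ 1.2  0.3 -3.6] M [-0.01 -0.06  0.04] gap 14.8
12 rows: t(cm) [-1.894  2.84  -0.068] a(deg) [-0.02  0.   -5.31]
```

{"name": "step_arm", "arguments": {"plan": [{"grip":1,"tx":-1.9,"ty":2.84,"tz":-0.05,"ax":0,"ay":0,"az":-5.3},{"grip":1,"tx":-1.9,"ty":2.84,"tz":-0.05,"ax":0,"ay":0,"az":-5.3},{"grip":1,"tx":-1.9,"ty":2.84,"tz":-0.05,"ax":0,"ay":0,"az":-5.3},{"grip":1,"tx":-1.9,"ty":2.84,"tz":-0.05,"ax":0,"ay":0,"az":-5.3},{"grip":1,"tx":-1.9,"ty":2.84,"tz":-0.05,"ax":0,"ay":0,"az":-5.3},{"grip":1,"tx":-1.9,"ty":2.84,"tz":-0.05,"ax":0,"ay":0,"az":-5.3},{"grip":1,"tx":-1.9,"ty":2.84,"tz":-0.05,"ax":0,"ay":0,"az":-5.3},{"grip":1,"tx":-1.9,"ty":2.84,"tz":-0.05,"ax":0,"ay":0,"az":-5.3}]}}

```text
time: 6.73
tool_pos: [625.8, -135.3, 255.2]
tcp_rot: [-179.7, -0.1, 99.6]
ft_force: [0.8, 1.4, -2.3]
finger_gap: 14.6
```

{"name": "step_arm", "arguments": {"plan": [{"grip":1,"tx":-1.9,"ty":2.84,"tz":-0.05,"ax":0,"ay":0,"az":-5.3},{"grip":1,"tx":-1.9,"ty":2.84,"tz":-0.05,"ax":0,"ay":0,"az":-5.3},{"grip":1,"tx":-1.9,"ty":2.84,"tz":-0.05,"ax":0,"ay":0,"az":-5.3},{"grip":1,"tx":-1.9,"ty":2.84,"tz":-0.05,"ax":0,"ay":0,"az":-5.3},{"grip":1,"tx":0,"ty":0,"tz":0,"ax":0,"ay":0,"az":0},{"grip":1,"tx":0,"ty":0,"tz":0,"ax":0,"ay":0,"az":0}]}}

```text
time: 7.23
tool_pos: [756.2, -172.0, 251.6]
tcp_rot: [-179.6, -0.5, 120.6]
ft_force: [-0.6, -0.3, -3.3]
finger_gap: 14.8
```

```bash
cat >> h.py <<'E'
def shot(tag,c=(659,-9.3,1),f=1.25):
    s=st(); im=snapshot("wrist"); cv2.imwrite(f"pics/{tag}_w.png",im[:,:,::-1]); T=wristT(s); np.save(f"{tag}_T.npy",T)
    X=toolT(s); g=X[:3,3]-18.7*X[:3,2]; yaw=np.degrees(np.arctan2(X[1,0],X[0,0]))
    overlay(f"pics/{tag}_w.png",f"pics/{tag}_o.png","wrist",T,*c,(g[0],g[1],g[2],yaw),(0,0,640,480),f)
    d=np.array([g[0]-c[0],g[1]-c[1]]); th=np.degrees(np.arctan2(d[1],d[0]))%360; b=np.radians(yaw)
    print("grip",g.round(1),"yaw",yaw.round(2),"theta",th.round(2),"r",np.hypot(*d).round(1),"axis miss", (-d[0]*-np.sin(b)-d[1]*np.cos(b)).round(2))
E
python3 - <<'E'
from h import *
shot("g")
E
```

```text
t 7.23 pos [ 756.2 -172.   251.6] rot [-179.56   -0.48  120.64] q [-16.6  36.8  46.6   0.   97.3 -47.2] F [-0.6 -0.3 -3.3] M [0.01 0.01 0.  ] gap 14.8
grip [ 756.4 -172.1  270.3] yaw 120.64 theta 300.9 r 189.7 axis miss 0.84
```

View pics/g_o.png

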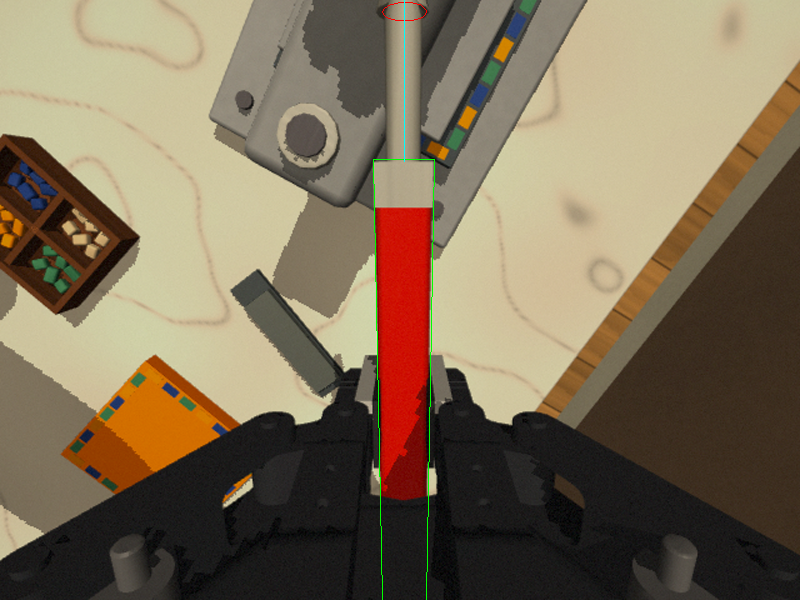

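{"name": "step_arm", "arguments": {"plan": [{"grip":1,"tx":3,"ty":2,"tz":-0.5,"ax":0,"ay":0,"az":0},{"grip":1,"tx":3,"ty":2,"tz":-0.5,"ax":0,"ay":0,"az":0},{"grip":1,"tx":3,"ty":2,"tz":0,"ax":0,"ay":0,"az":0},{"grip":1,"tx":0,"ty":0,"tz":0,"ax":0,"ay":0,"az":0},{"grip":1,"tx":0,"ty":0,"tz":0,"ax":0,"ay":0,"az":0}]}}

```text
time: 7.7
tool_pos: [761.4, -60.9, 272.3]
tcp_rot: [179.9, 0.0, 120.8]
ft_force: [-0.3, -0.5, -3.5]
finger_gap: 14.7
```

```bash
python3 - <<'E'
from h import *
shot("i")
E
```

```text
t 7.7 pos [761.4 -60.9 272.3] rot [1.7995e+02 2.0000e-02 1.2083e+02] q [ -8.4  33.7  48.7   0.   97.5 -39.2] F [-0.3 -0.5 -3.5] M [-0.   -0.02  0.01] gap 14.7
grip [761.4 -60.9 291. ] yaw 120.83 theta 333.24 r 114.6 axis miss 61.45
```

View pics/i_o.png

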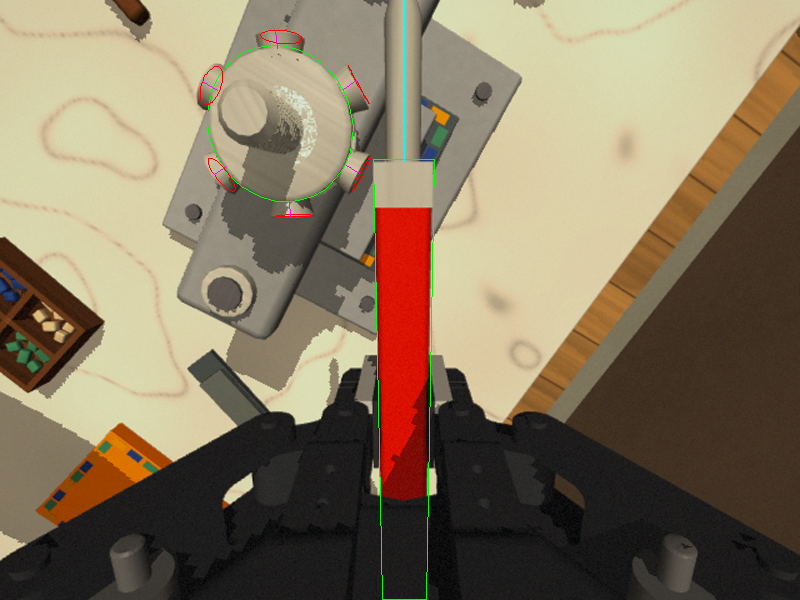

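```bash
python3 - <<'E'
from h import *
T=np.load("i_T.npy")
overlay("pics/i_w.png","pics/i1.png","wrist",T,659,-9.3,1,None,(140,10,320,190),4)
E
```

```text
(no output)
```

View pics/i1.png

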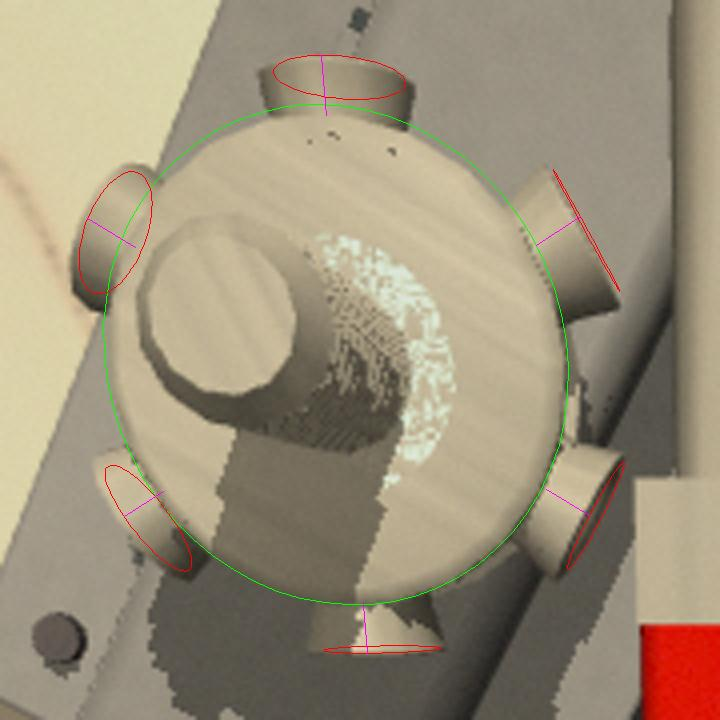

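```bash
python3 - <<'E'
from h import *
s=st(); rows(pose(756.3,-171.3,250,121),4); rows(pose(756.3,-171.3,158.5,121),4,pose(756.3,-171.3,250,121))
E
```

```text
t 7.75 pos [761.3 -62.8 272. ] rot [1.7999e+02 4.0000e-02 1.2072e+02] q [ -8.6  33.8  48.6  -0.   97.5 -39.3] F [-0.5 -0.4 -3.3] M [-0.04 -0.04 -0.04] gap 14.3
4 rows: t(cm) [-2.264 -1.497  0.55 ] a(deg) [ 0.    0.01 -0.07]
4 rows: t(cm) [ 0.    -0.     2.288] a(deg) [-0. -0. -0.]
```

{"name": "step_arm", "arguments": {"plan": [{"grip":1,"tx":-2.26,"ty":-1.5,"tz":0.5,"ax":0,"ay":0,"az":0},{"grip":1,"tx":-2.26,"ty":-1.5,"tz":0.5,"ax":0,"ay":0,"az":0},{"grip":1,"tx":-2.26,"ty":-1.5,"tz":0.6,"ax":0,"ay":0,"az":0},{"grip":1,"tx":-2.26,"ty":-1.5,"tz":0.6,"ax":0,"ay":0,"az":-0.3},{"grip":1,"tx":0,"ty":0,"tz":3,"ax":0,"ay":0,"az":0},{"grip":1,"tx":0,"ty":0,"tz":3,"ax":0,"ay":0,"az":0},{"grip":1,"tx":0,"ty":0,"tz":2,"ax":0,"ay":0,"az":0},{"grip":1,"tx":0,"ty":0,"tz":1.1,"ax":0,"ay":0,"az":0}]}}

```text
time: 8.42
tool_pos: [753.7, -173.9, 153.5]
tcp_rot: [-179.8, -0.2, 120.8]
ft_force: [-0.8, 0.3, -3.5]
finger_gap: 14.5
```

{"name": "step_arm", "arguments": {"plan": [{"grip":1,"tx":0,"ty":0,"tz":0,"ax":0,"ay":0,"az":0},{"grip":1,"tx":0,"ty":0,"tz":0,"ax":0,"ay":0,"az":0}]}}

```text
time: 8.58
tool_pos: [756.1, -173.1, 158.3]
tcp_rot: [-180.0, -0.0, 120.9]
ft_force: [0.3, -0.5, -2.2]
finger_gap: 14.4
```

```bash
python3 - <<'E'
from h import *
shot("j"); 
for n in("top","scene"): cv2.imwrite(f"pics/j_{n}.png",snapshot(n)[:,:,::-1])
crop("pics/j_scene.png","pics/j1.png",180,200,320,340,5)
st();st()
E
```

```text
t 8.58 pos [ 756.1 -173.1  158.3] rot [-1.7997e+02 -2.0000e-02  1.2089e+02] q [-16.7  37.4  55.3  -0.   87.3 -47.6] F [ 0.3 -0.5 -2.2] M [ 0.02 -0.02 -0.03] gap 14.4
grip [ 756.1 -173.1  177. ] yaw 120.89 theta 300.66 r 190.5 axis miss -0.75
t 8.73 pos [ 758.1 -173.   161.4] rot [179.83   0.2  120.93] q [-16.6  37.4  55.1  -0.   87.3 -47.6] F [-0.5 -0.2 -1.7] M [-0.02 -0.   -0.02] gap 14.4
t 8.73 pos [ 758.1 -173.   161.4] rot [179.83   0.2  120.93] q [-16.6  37.4  55.1  -0.   87.3 -47.6] F [-0.5 -0.2 -1.7] M [-0.02 -0.   -0.02] gap 14.4
```

View pics/j1.png

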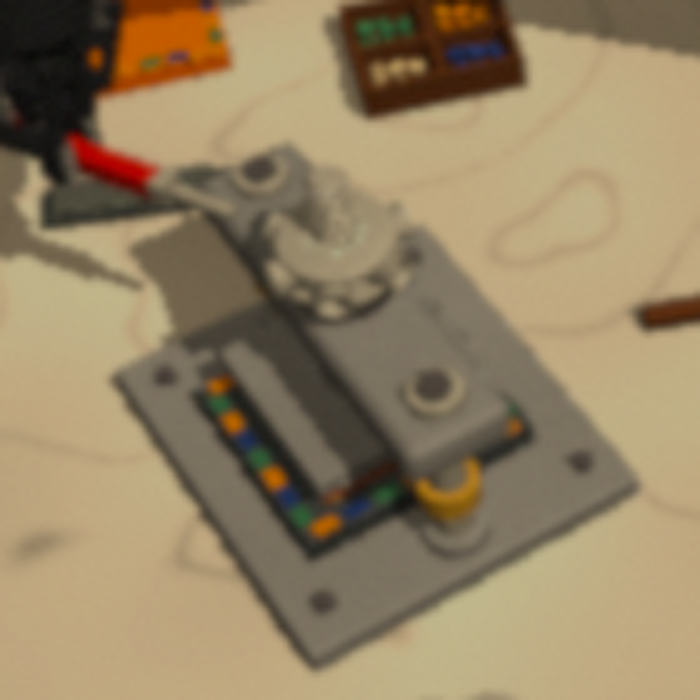

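```bash
cat > cmd.py <<'E'
import numpy as np, json
from scipy.spatial.transform import Rotation as R
T=np.eye(4);T[:3,:3]=R.from_euler('xyz',[180,0,17.69],degrees=True).as_matrix();T[:3,3]=[182.37,-571.618,231.292]
def ap(n,tx,ty,tz,az):
    global T
    for _ in range(n):
        D=np.eye(4);D[:3,3]=[10*tx,10*ty,10*tz];D[:3,:3]=R.from_rotvec([0,0,az],degrees=True).as_matrix();T=T@D
def show(): print("cmd",T[:3,3].round(1),"yaw",np.degrees(np.arctan2(T[1,0],T[0,0])).round(2)%360)
ap(18,2.37,-2.78,-.55,.98);show()
ap(11,-.26,-3.16,1.63,-1.29);show()
ap(1,.03,-.03,3,-.4);ap(1,.03,-.03,3,0);ap(1,0,-.03,3,0);ap(1,0,0,4,0);show()
ap(1,0,0,-10,0);ap(1,0,0,-13.4,0);show()
ap(8,-1.92,2.81,0,-5.3);ap(12,-1.9,2.84,-.05,-5.3);show()
ap(3,3,2,0,0);ap(2,0,0,-.5,0);show()
ap(2,-2.26,-1.5,.5,0);ap(1,-2.26,-1.5,.6,0);ap(1,-2.26,-1.5,.6,-.3);ap(1,0,0,9.1,0);show()
E
python3 cmd.py
```

```text
cmd [520.6 -10.7 330.3] yaw 0.05
cmd [453.  330.5 151. ] yaw 14.24
cmd [453.3 331.6  21. ] yaw 14.64
cmd [453.3 331.6 255. ] yaw 14.64
cmd [ 756.6 -172.1  261. ] yaw 120.64
cmd [762.3 -64.1 271. ] yaw 120.64
cmd [ 756.8 -172.5  158. ] yaw 120.94
```

```bash
python3 - <<'E'
from h import *
C=camera_model("wrist")["T_tool_cam"]
T=pose(762.3,-64.1,271,120.64)@C
overlay("pics/i_w.png","pics/i1.png","wrist",T,658.5,-11,0.5,None,(140,10,320,190),2.2)
T=pose(520.6,-10.7,330.3,0.05)@C
overlay("pics/c_wrist.png","pics/c3.png","wrist",T,658.5,-11,0.5,None,(260,0,390,130),3.05)
a=cv2.imread("pics/i1.png");b=cv2.imread("pics/c3.png");print(a.shape,b.shape)
cv2.imwrite("pics/i2.png",np.hstack([a,b[:396,:396]]))
E
```

```text
(396, 396, 3) (396, 396, 3)
```

View pics/i2.png

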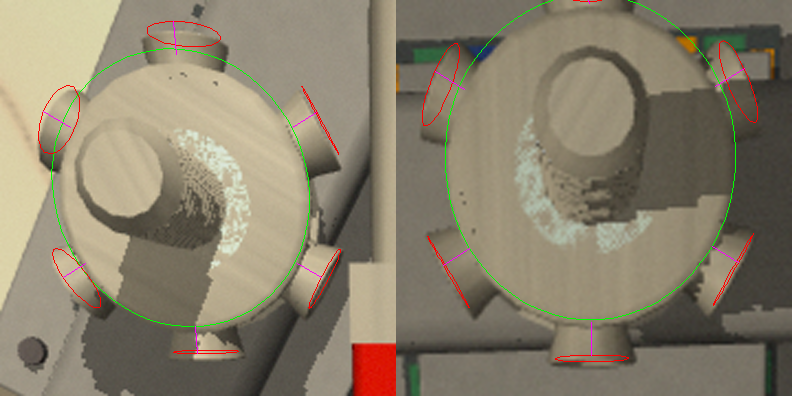

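{"name": "step_arm", "arguments": {"plan": [{"grip":1,"tx":0.5,"ty":-0.1,"tz":-0.1,"ax":0,"ay":0,"az":0},{"grip":1,"tx":0.8,"ty":0,"tz":0,"ax":0,"ay":0,"az":0},{"grip":1,"tx":0.8,"ty":0,"tz":0,"ax":0,"ay":0,"az":0},{"grip":1,"tx":0.8,"ty":0,"tz":0,"ax":0,"ay":0,"az":0},{"grip":1,"tx":0,"ty":0,"tz":0,"ax":0,"ay":0,"az":0}]}}

```text
time: 9.15
tool_pos: [740.4, -145.8, 159.3]
tcp_rot: [180.0, -0.0, 121.0]
ft_force: [0.3, -0.2, -2.2]
finger_gap: 14.5
```

{"name": "step_arm", "arguments": {"plan": [{"grip":1,"tx":0.3,"ty":0,"tz":0,"ax":0,"ay":0,"az":0},{"grip":1,"tx":0.3,"ty":0,"tz":0,"ax":0,"ay":0,"az":0}]}}

```text
time: 9.32
tool_pos: [737.8, -142.7, 159.1]
tcp_rot: [-180.0, 0.0, 121.0]
ft_force: [-0.5, -1.2, -3.7]
finger_gap: 14.2
```

{"name": "step_arm", "arguments": {"plan": [{"grip":1,"tx":0.4,"ty":0,"tz":0,"ax":0,"ay":0,"az":0},{"grip":1,"tx":0.4,"ty":0,"tz":0,"ax":0,"ay":0,"az":0},{"grip":1,"tx":0.2,"ty":0,"tz":0,"ax":0,"ay":0,"az":0},{"grip":1,"tx":0,"ty":0,"tz":0,"ax":0,"ay":0,"az":0},{"grip":1,"tx":0,"ty":0,"tz":0,"ax":0,"ay":0,"az":0}]}}

```text
time: 9.73
tool_pos: [732.7, -134.4, 159.0]
tcp_rot: [180.0, 0.0, 120.9]
ft_force: [0.3, -0.3, -3.6]
finger_gap: 14.3
```

```bash
cat >> cmd.py <<'E'
ap(1,.5,-.1,-.1,0);ap(1,4.0,0,0,0);show()
E
python3 cmd.py | tail -1; python3 - <<'E'
from h import *
shot("k",(658.8,-11.3,.7)); cv2.imwrite(f"pics/k_scene.png",snapshot("scene")[:,:,::-1])
crop("pics/k_scene.png","pics/k1.png",180,200,320,340,5)
E
```

```text
cmd [ 732.8 -134.4  159. ] yaw 120.94
t 9.73 pos [ 732.7 -134.4  159. ] rot [1.8000e+02 1.0000e-02 1.2095e+02] q [-14.3  32.2  62.5  -0.   85.3 -45.3] F [ 0.3 -0.3 -3.6] M [-0.06 -0.02  0.01] gap 14.3
grip [ 732.7 -134.3  177.7] yaw 120.95 theta 301.0 r 143.6 axis miss 0.13
```

View pics/k1.png

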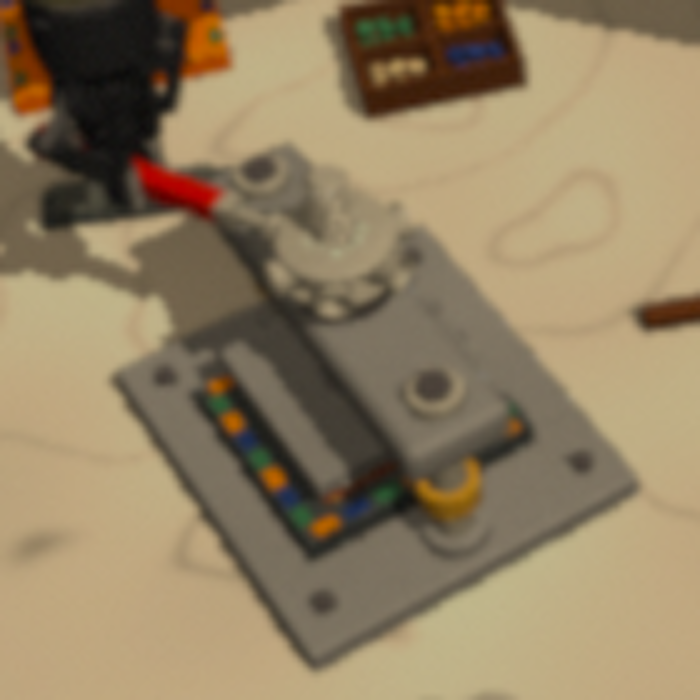

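View pics/k_o.png

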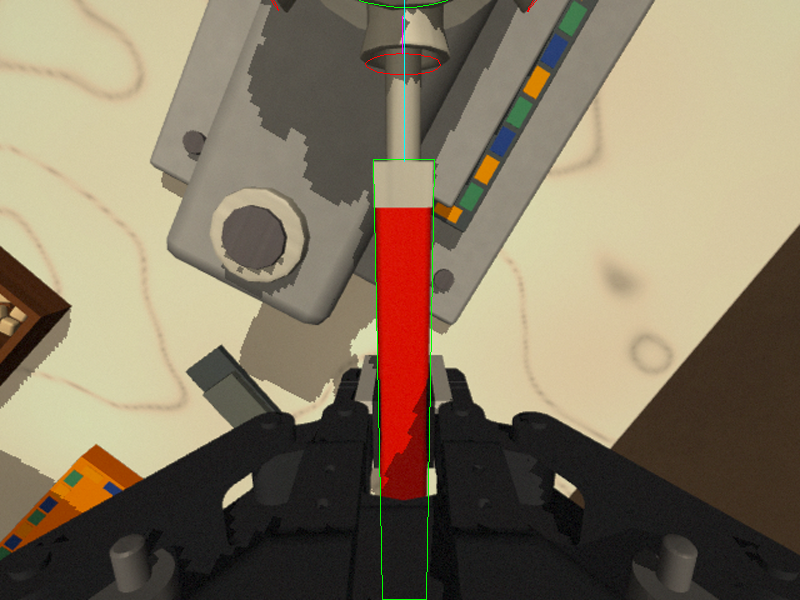

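{"name": "step_arm", "arguments": {"plan": [{"grip":1,"tx":0.02,"ty":-0.75,"tz":0,"ax":0,"ay":0,"az":3},{"grip":1,"tx":0.02,"ty":-0.75,"tz":0,"ax":0,"ay":0,"az":3},{"grip":1,"tx":0.02,"ty":-0.75,"tz":0,"ax":0,"ay":0,"az":3},{"grip":1,"tx":0.02,"ty":-0.75,"tz":0,"ax":0,"ay":0,"az":3}]}}

```text
time: 10.17
tool_pos: [707.5, -146.6, 159.9]
tcp_rot: [179.7, 0.0, 108.7]
ft_force: [9.4, 4.3, -4.5]
finger_gap: 14.3
```

{"name": "step_arm", "arguments": {"plan": [{"grip":1,"tx":0.055,"ty":-1.25,"tz":0,"ax":0,"ay":0,"az":5},{"grip":1,"tx":0.055,"ty":-1.25,"tz":0,"ax":0,"ay":0,"az":5},{"grip":1,"tx":0.055,"ty":-1.25,"tz":0,"ax":0,"ay":0,"az":5},{"grip":1,"tx":0.055,"ty":-1.25,"tz":0,"ax":0,"ay":0,"az":5}]}}

```text
time: 10.5
tool_pos: [658.4, -155.1, 160.2]
tcp_rot: [179.6, 0.0, 88.6]
ft_force: [10.9, 1.8, -3.8]
finger_gap: 14.6
```

```bash
cat >> cmd.py <<'E'
def rt(c=(658.8,-11.3)):
    d=T[:2,3]-c; th=np.degrees(np.arctan2(d[1],d[0]))%360; y=np.degrees(np.arctan2(T[1,0],T[0,0]))%360
    print("r",np.hypot(*d).round(2),"theta",th.round(2),"yaw+180-theta",round((y+180-th+180)%360-180,2))
ap(4,.02,-.75,0,3);ap(4,.055,-1.25,0,5);show();rt()
E
python3 cmd.py | tail -2; python3 - <<'E'
from h import *
shot("l",(658.8,-11.3,.7-32))
E
```

```text
cmd [ 656.4 -154.8  159. ] yaw 88.94
r 143.47 theta 269.04 yaw+180-theta -0.1
t 10.5 pos [ 658.4 -155.1  160.2] rot [1.7964e+02 1.0000e-02 8.8610e+01] q [-17.6  21.1  76.9   0.1  81.7 -16.3] F [10.9  1.8 -3.8] M [ 0.15 -1.7  -1.17] gap 14.6
grip [ 658.3 -155.1  178.9] yaw 88.61 theta 269.79 r 143.8 axis miss 2.94
```

View pics/l_o.png

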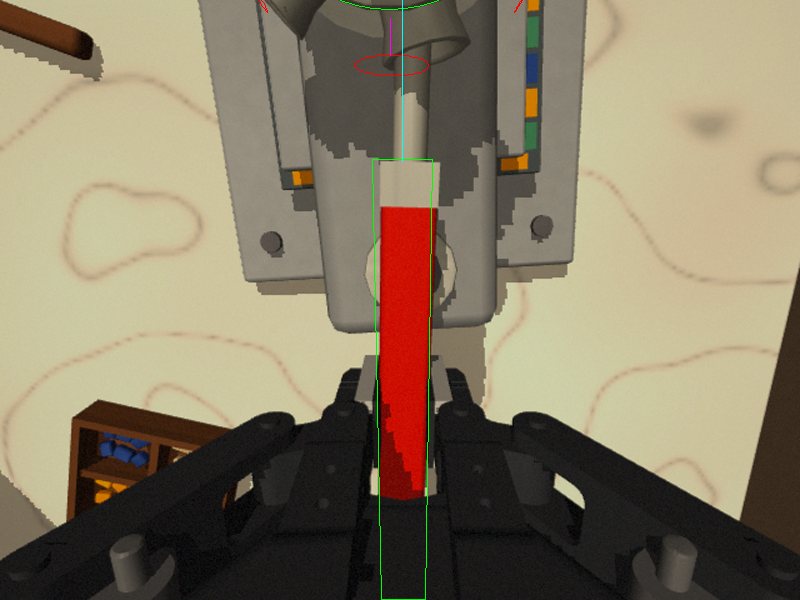

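{"name": "step_arm", "arguments": {"newtons": 110, "plan": [{"grip":1,"tx":0.055,"ty":-1.25,"tz":0,"ax":0,"ay":0,"az":5},{"grip":1,"tx":0.055,"ty":-1.25,"tz":0,"ax":0,"ay":0,"az":5},{"grip":1,"tx":0.055,"ty":-1.25,"tz":0,"ax":0,"ay":0,"az":5},{"grip":1,"tx":0.055,"ty":-1.25,"tz":0,"ax":0,"ay":0,"az":5},{"grip":1,"tx":0.055,"ty":-1.25,"tz":0,"ax":0,"ay":0,"az":5},{"grip":1,"tx":0.055,"ty":-1.25,"tz":0,"ax":0,"ay":0,"az":5}]}}

```text
time: 11.05
tool_pos: [586.6, -136.3, 160.4]
tcp_rot: [179.6, -0.0, 58.6]
ft_force: [9.4, -6.8, -4.6]
finger_gap: 13.9
```

```bash
cat >> cmd.py <<'E'
ap(6,.055,-1.25,0,5);show();rt()
E
python3 cmd.py | tail -2; python3 - <<'E'
from h import *
shot("m",(658.8,-11.3,.7-62))
E
```

```text
cmd [ 585.  -134.2  159. ] yaw 58.94
r 143.32 theta 239.03 yaw+180-theta -0.09
t 11.05 pos [ 586.6 -136.3  160.4] rot [179.64  -0.    58.57] q [-17.9   9.9  90.1  -0.1  79.7  13.5] F [ 9.4 -6.8 -4.6] M [-1.23 -1.24 -1.12] gap 13.9
grip [ 586.5 -136.2  179.1] yaw 58.57 theta 239.93 r 144.4 axis miss 3.42
```

View pics/m_o.png

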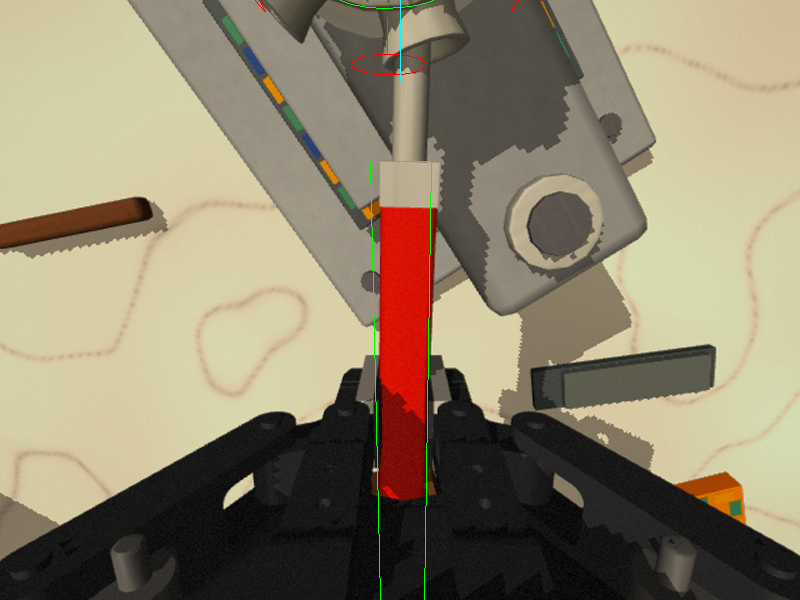

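{"name": "step_arm", "arguments": {"plan": [{"grip":1,"tx":0.055,"ty":-1.25,"tz":0,"ax":0,"ay":0,"az":5},{"grip":1,"tx":0.055,"ty":-1.25,"tz":0,"ax":0,"ay":0,"az":5},{"grip":1,"tx":0.055,"ty":-1.25,"tz":0,"ax":0,"ay":0,"az":5},{"grip":1,"tx":0.055,"ty":-1.25,"tz":0,"ax":0,"ay":0,"az":5},{"grip":1,"tx":0.055,"ty":-1.25,"tz":0,"ax":0,"ay":0,"az":5},{"grip":1,"tx":0.055,"ty":-1.25,"tz":0,"ax":0,"ay":0,"az":5},{"grip":1,"tx":0.055,"ty":-1.25,"tz":0,"ax":0,"ay":0,"az":5},{"grip":1,"tx":0.055,"ty":-1.25,"tz":0,"ax":0,"ay":0,"az":5}]}}

```text
time: 11.77
tool_pos: [523.1, -60.6, 159.7]
tcp_rot: [179.7, 0.1, 18.5]
ft_force: [-2.1, -11.6, -2.6]
finger_gap: 13.9
```

```bash
cat >> cmd.py <<'E'
ap(8,.055,-1.25,0,5);show();rt()
E
python3 cmd.py | tail -2; python3 - <<'E'
from h import *
st()
E
```

```text
cmd [523.4 -57.9 159. ] yaw 18.94
r 143.17 theta 198.98 yaw+180-theta -0.04
t 11.77 pos [523.1 -60.6 159.7] rot [1.7974e+02 6.0000e-02 1.8520e+01] q [-12.   -1.4 102.   -0.3  79.3  59.5] F [ -2.1 -11.6  -2.6] M [-1.91  0.27 -1.08] gap 13.9
```

{"name": "step_arm", "arguments": {"plan": [{"grip":1,"tx":0.04,"ty":-1.25,"tz":0,"ax":0,"ay":0,"az":5},{"grip":1,"tx":0.04,"ty":-1.25,"tz":0,"ax":0,"ay":0,"az":5},{"grip":1,"tx":0.05,"ty":-1.25,"tz":0,"ax":0,"ay":0,"az":5},{"grip":1,"tx":0.05,"ty":-1.25,"tz":0,"ax":0,"ay":0,"az":5},{"grip":1,"tx":0.05,"ty":-1.25,"tz":0,"ax":0,"ay":0,"az":5},{"grip":1,"tx":0.05,"ty":-1.25,"tz":0,"ax":0,"ay":0,"az":5},{"grip":1,"tx":0.05,"ty":-1.25,"tz":0,"ax":0,"ay":0,"az":5},{"grip":1,"tx":0.05,"ty":-1.25,"tz":0,"ax":0,"ay":0,"az":5}]}}

```text
time: 12.43
tool_pos: [523.0, 38.6, 158.7]
tcp_rot: [179.8, 0.1, -21.4]
ft_force: [-9.5, -8.8, 0.7]
finger_gap: 14.2
```

```bash
cat >> cmd.py <<'E'
ap(2,.04,-1.25,0,5);ap(6,.05,-1.25,0,5);show();rt()
E
python3 cmd.py | tail -2; python3 - <<'E'
from h import *
shot("n",(658.8,-11.3,.7-142+12))
E
```

```text
cmd [524.7  40.2 159. ] yaw 338.94
r 143.66 theta 159.01 yaw+180-theta -0.07
t 12.43 pos [523.   38.6 158.7] rot [ 1.7976e+02  1.5000e-01 -2.1430e+01] q [ -1.3  -1.4 102.1  -0.2  79.5 110.2] F [-9.5 -8.8  0.7] M [-1.48  1.   -1.11] gap 14.2
grip [523.1  38.7 177.4] yaw -21.43 theta 159.79 r 144.6 axis miss 3.09
```

View pics/n_o.png

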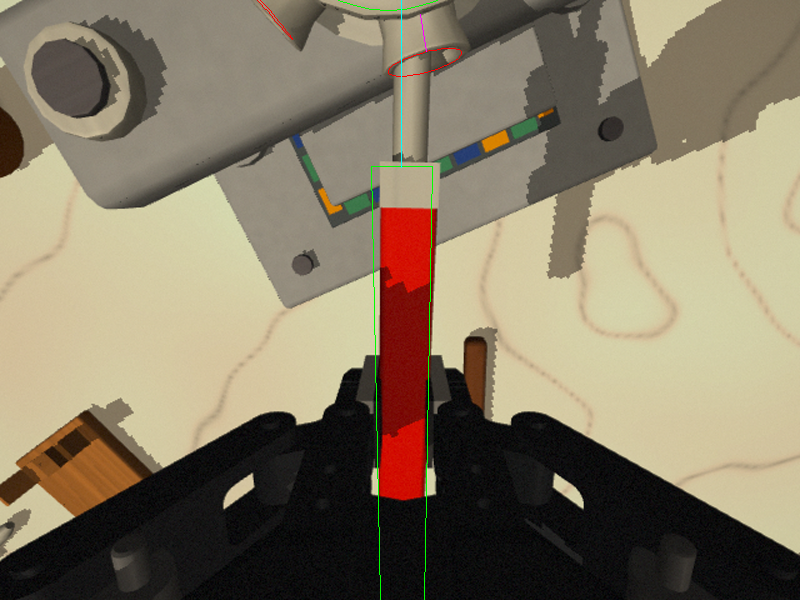

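{"name": "step_arm", "arguments": {"plan": [{"grip":1,"tx":0.055,"ty":-1.25,"tz":0,"ax":0,"ay":0,"az":5},{"grip":1,"tx":0.055,"ty":-1.25,"tz":0,"ax":0,"ay":0,"az":5},{"grip":1,"tx":0.055,"ty":-1.25,"tz":0,"ax":0,"ay":0,"az":5},{"grip":1,"tx":0.055,"ty":-1.25,"tz":0,"ax":0,"ay":0,"az":5},{"grip":1,"tx":0,"ty":0,"tz":0,"ax":0,"ay":0,"az":0},{"grip":1,"tx":0.07,"ty":1.5,"tz":0,"ax":0,"ay":0,"az":-6},{"grip":1,"tx":0.07,"ty":1.5,"tz":0,"ax":0,"ay":0,"az":-6},{"grip":1,"tx":0,"ty":0,"tz":0,"ax":0,"ay":0,"az":0}]}}

```text
time: 13.15
tool_pos: [532.7, 57.7, 159.3]
tcp_rot: [-180.0, -0.0, -28.7]
ft_force: [0.7, 5.8, -2.7]
finger_gap: 13.7
```

```bash
cat >> cmd.py <<'E'
ap(4,.055,-1.25,0,5);show();rt();ap(2,.07,1.5,0,-6);show();rt()
E
python3 cmd.py | tail -4; python3 - <<'E'
from h import *
shot("o",(658.8,-11.3,.7-162+12))
E
```

```text
cmd [550.4  82.8 159. ] yaw 318.94
r 143.57 theta 139.03 yaw+180-theta -0.09
cmd [533.   58.4 159. ] yaw 330.94
r 143.79 theta 151.02 yaw+180-theta -0.08
t 13.15 pos [532.7  57.7 159.3] rot [-1.7996e+02 -1.0000e-02 -2.8730e+01] q [7.000e-01 1.000e-01 1.006e+02 0.000e+00 7.930e+01 1.194e+02] F [ 0.7  5.8 -2.7] M [ 0.94 -0.23  0.67] gap 13.7
grip [532.7  57.7 178. ] yaw -28.73 theta 151.31 r 143.7 axis miss 0.11
```

View pics/o_o.png

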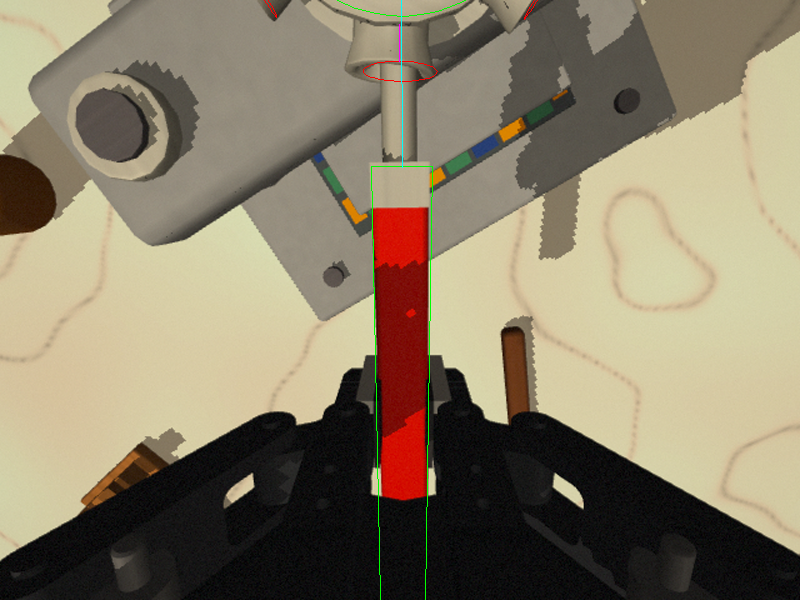

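{"name": "step_arm", "arguments": {"plan": [{"grip":1,"tx":0.02,"ty":-0.75,"tz":0,"ax":0,"ay":0,"az":3},{"grip":1,"tx":0,"ty":0,"tz":0,"ax":0,"ay":0,"az":0},{"grip":1,"tx":-0.5,"ty":0,"tz":0,"ax":0,"ay":0,"az":0},{"grip":1,"tx":-1.5,"ty":0,"tz":0,"ax":0,"ay":0,"az":0},{"grip":1,"tx":-2,"ty":0,"tz":0,"ax":0,"ay":0,"az":0},{"grip":1,"tx":-1.5,"ty":0,"tz":0,"ax":0,"ay":0,"az":0},{"grip":1,"tx":0,"ty":0,"tz":0,"ax":0,"ay":0,"az":0}]}}

```text
time: 13.78
tool_pos: [487.9, 95.3, 158.5]
tcp_rot: [180.0, 0.1, -32.0]
ft_force: [-0.2, -0.3, -3.0]
finger_gap: 14.2
```

```bash
cat >> cmd.py <<'E'
ap(1,.02,-.75,0,3);ap(1,-5.5,0,0,0);show();rt()
E
python3 cmd.py | tail -2; python3 - <<'E'
from h import *
shot("p",(658.8,-11.3,28))
cv2.imwrite(f"pics/p_scene.png",snapshot("scene")[:,:,::-1]); crop("pics/p_scene.png","pics/p1.png",180,200,320,340,5)
cv2.imwrite(f"pics/p_top.png",snapshot("top")[:,:,::-1]); overlay("pics/p_top.png","pics/p2.png","top",None,656.7,-10,28,None,(280,125,400,225),6)
E
```

```text
cmd [490.2  94.  159. ] yaw 327.94
r 198.77 theta 148.0 yaw+180-theta -0.06
t 13.78 pos [487.9  95.3 158.5] rot [ 1.7995e+02  1.1000e-01 -3.2010e+01] q [  5.1  -5.8 106.4   0.   79.6 127.1] F [-0.2 -0.3 -3. ] M [0.04 0.01 0.03] gap 14.2
grip [487.9  95.3 177.2] yaw -32.01 theta 148.03 r 201.4 axis miss 0.14
```

View pics/p2.png

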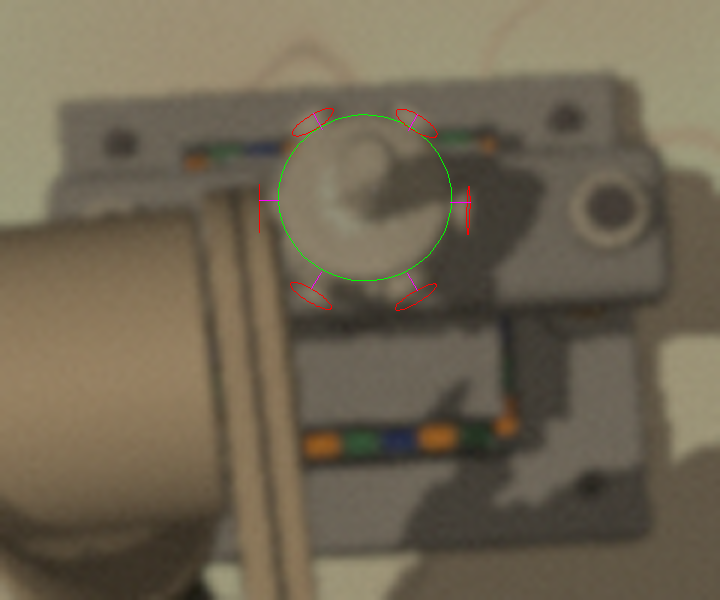

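View pics/p1.png

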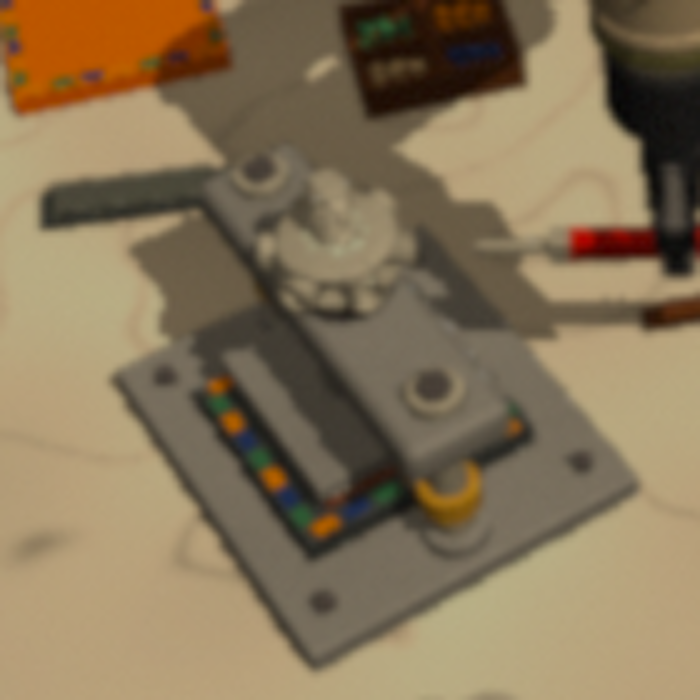

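{"name": "step_arm", "arguments": {"plan": [{"grip":1,"tx":0.11,"ty":2.08,"tz":0,"ax":0,"ay":0,"az":-6},{"grip":1,"tx":0.11,"ty":2.08,"tz":0,"ax":0,"ay":0,"az":-6},{"grip":1,"tx":0.11,"ty":2.08,"tz":0,"ax":0,"ay":0,"az":-6},{"grip":1,"tx":0.11,"ty":2.08,"tz":0,"ax":0,"ay":0,"az":-6},{"grip":1,"tx":0.11,"ty":2.08,"tz":0,"ax":0,"ay":0,"az":-6},{"grip":1,"tx":0.11,"ty":2.08,"tz":0,"ax":0,"ay":0,"az":-6},{"grip":1,"tx":0.11,"ty":2.08,"tz":0,"ax":0,"ay":0,"az":-6}]}}

```text
time: 14.52
tool_pos: [463.0, -47.6, 159.2]
tcp_rot: [180.0, -0.0, 10.2]
ft_force: [1.1, 0.3, -3.1]
finger_gap: 13.5
```

{"name": "step_arm", "arguments": {"plan": [{"grip":1,"tx":0.11,"ty":2.08,"tz":0,"ax":0,"ay":0,"az":-6},{"grip":1,"tx":0.11,"ty":2.08,"tz":0,"ax":0,"ay":0,"az":-6},{"grip":1,"tx":0.11,"ty":2.08,"tz":0,"ax":0,"ay":0,"az":-6},{"grip":1,"tx":0.11,"ty":2.08,"tz":0,"ax":0,"ay":0,"az":-6},{"grip":1,"tx":0.11,"ty":2.08,"tz":0,"ax":0,"ay":0,"az":-6},{"grip":1,"tx":0.11,"ty":2.08,"tz":0,"ax":0,"ay":0,"az":-6},{"grip":1,"tx":0.11,"ty":2.08,"tz":0,"ax":0,"ay":0,"az":-6}]}}

```text
time: 15.1
tool_pos: [536.9, -170.3, 158.9]
tcp_rot: [180.0, 0.0, 52.2]
ft_force: [1.1, -0.1, -2.7]
finger_gap: 13.9
```

{"name": "step_arm", "arguments": {"plan": [{"grip":1,"tx":0.11,"ty":2.08,"tz":0,"ax":0,"ay":0,"az":-6},{"grip":1,"tx":0.11,"ty":2.08,"tz":0,"ax":0,"ay":0,"az":-6},{"grip":1,"tx":0.11,"ty":2.08,"tz":0,"ax":0,"ay":0,"az":-6},{"grip":1,"tx":0.11,"ty":2.08,"tz":0,"ax":0,"ay":0,"az":-6},{"grip":1,"tx":0.11,"ty":2.08,"tz":0,"ax":0,"ay":0,"az":-6},{"grip":1,"tx":0.11,"ty":2.08,"tz":0,"ax":0,"ay":0,"az":-6},{"grip":1,"tx":0,"ty":0,"tz":0,"ax":0,"ay":0,"az":0},{"grip":1,"tx":0,"ty":0,"tz":0,"ax":0,"ay":0,"az":0}]}}

```text
time: 15.77
tool_pos: [652.3, -211.1, 157.8]
tcp_rot: [-179.9, -0.0, 87.9]
ft_force: [-0.6, -0.1, -3.6]
finger_gap: 14.0
```

```bash
cat >> cmd.py <<'E'
ap(20,.11,2.08,0,-6);show();rt()
E
python3 cmd.py | tail -2; python3 - <<'E'
from h import *
shot("q",(658.8,-11.3,28))
cv2.imwrite(f"pics/q_top.png",snapshot("top")[:,:,::-1]); 
a=overlay("pics/q_top.png","pics/q2.png","top",None,656.7,-10,28,None,(280,125,400,225),6)
E
```

```text
cmd [ 651.9 -210.4  159. ] yaw 87.94
r 199.21 theta 268.0 yaw+180-theta -0.06
t 15.77 pos [ 652.3 -211.1  157.8] rot [-1.7994e+02 -1.0000e-02  8.7880e+01] q [-22.2  23.   74.7  -0.   82.4 -20.1] F [-0.6 -0.1 -3.6] M [-0.02 -0.02  0.04] gap 14.0
grip [ 652.4 -211.1  176.5] yaw 87.88 theta 268.16 r 199.9 axis miss 0.97
```

View pics/q2.png

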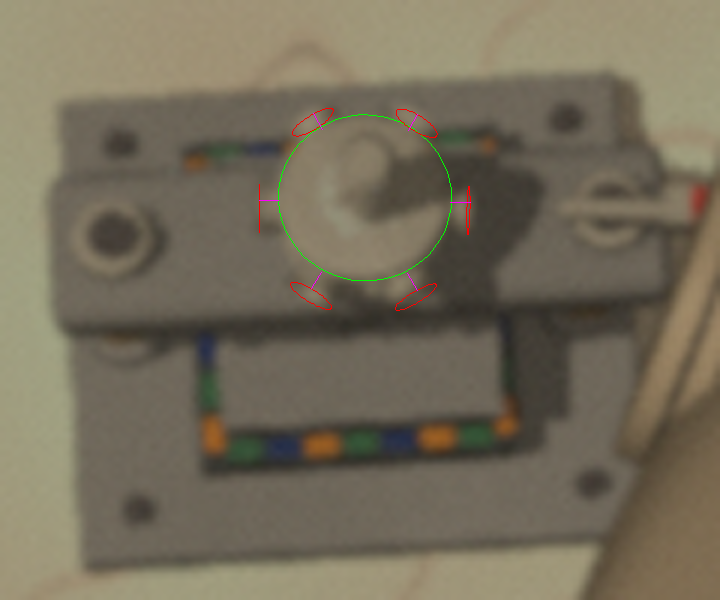

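View pics/q_o.png

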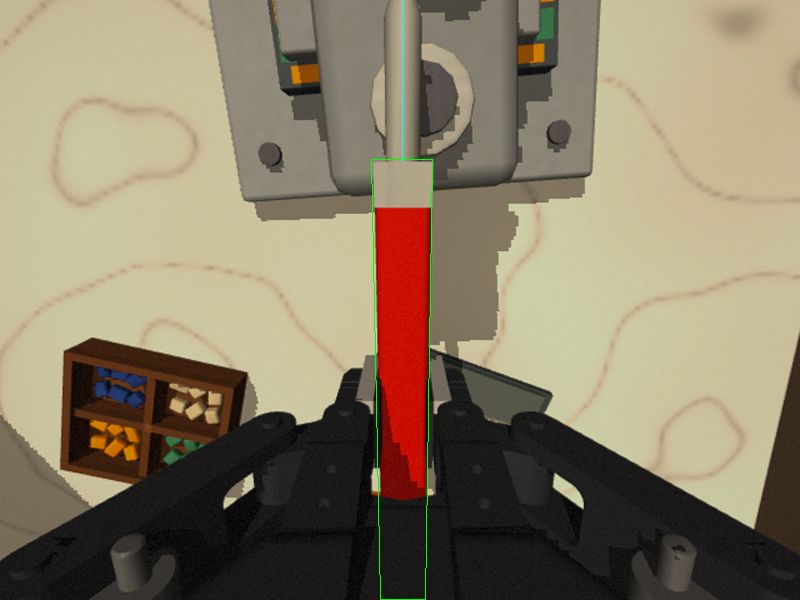

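{"name": "step_arm", "arguments": {"plan": [{"grip":1,"tx":1.5,"ty":0,"tz":0,"ax":0,"ay":0,"az":0},{"grip":1,"tx":1.5,"ty":0,"tz":0,"ax":0,"ay":0,"az":0},{"grip":1,"tx":0.8,"ty":0,"tz":0,"ax":0,"ay":0,"az":0},{"grip":1,"tx":0.5,"ty":0,"tz":0,"ax":0,"ay":0,"az":0},{"grip":1,"tx":0,"ty":0,"tz":0,"ax":0,"ay":0,"az":0}]}}

```text
time: 16.28
tool_pos: [653.4, -165.5, 159.4]
tcp_rot: [180.0, -0.0, 88.0]
ft_force: [-0.6, -0.3, -2.3]
finger_gap: 13.9
```

{"name": "step_arm", "arguments": {"plan": [{"grip":1,"tx":0.4,"ty":0,"tz":0,"ax":0,"ay":0,"az":0},{"grip":1,"tx":0.4,"ty":0,"tz":0,"ax":0,"ay":0,"az":0},{"grip":1,"tx":0.4,"ty":0,"tz":0,"ax":0,"ay":0,"az":0},{"grip":1,"tx":0,"ty":0,"tz":0,"ax":0,"ay":0,"az":0}]}}

```text
time: 16.62
tool_pos: [653.9, -154.8, 159.0]
tcp_rot: [-180.0, -0.0, 88.0]
ft_force: [0.2, 0.1, -2.9]
finger_gap: 13.9
```

```bash
cat >> cmd.py <<'E'
ap(1,5.5,0,0,0);show();rt()
E
python3 cmd.py | tail -2; python3 - <<'E'
from h import *
shot("r",(658.8,-11.3,28))
E
```

```text
cmd [ 653.8 -155.4  159. ] yaw 87.94
r 144.21 theta 268.03 yaw+180-theta -0.09
t 16.62 pos [ 653.9 -154.8  159. ] rot [-1.800e+02 -2.000e-02  8.796e+01] q [-17.7  20.8  77.4   0.   81.9 -15.7] F [ 0.2  0.1 -2.9] M [0.1  0.   0.01] gap 13.9
grip [ 653.9 -154.8  177.7] yaw 87.96 theta 268.03 r 143.5 axis miss 0.17
```

View pics/r_o.png

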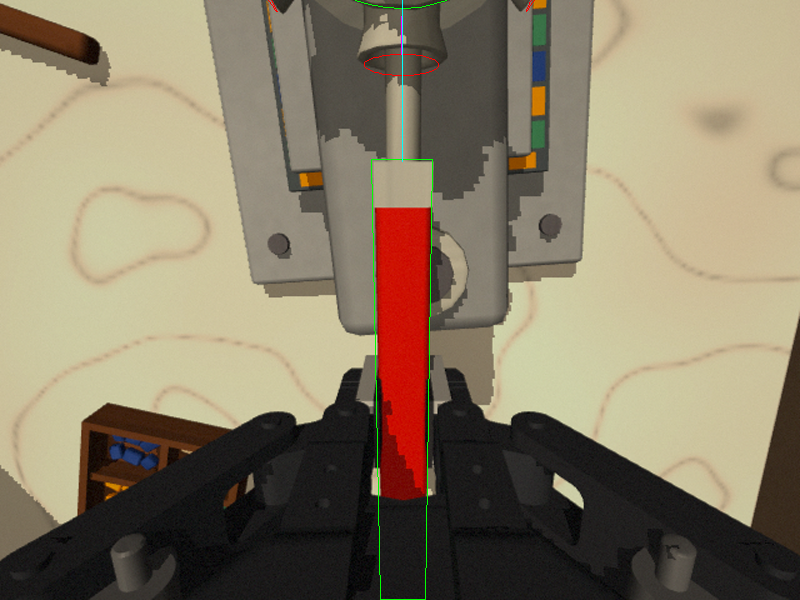

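{"name": "step_arm", "arguments": {"plan": [{"grip":1,"tx":0.055,"ty":-1.25,"tz":0,"ax":0,"ay":0,"az":5},{"grip":1,"tx":0.055,"ty":-1.25,"tz":0,"ax":0,"ay":0,"az":5},{"grip":1,"tx":0.055,"ty":-1.25,"tz":0,"ax":0,"ay":0,"az":5},{"grip":1,"tx":0.055,"ty":-1.25,"tz":0,"ax":0,"ay":0,"az":5},{"grip":1,"tx":0.055,"ty":-1.25,"tz":0,"ax":0,"ay":0,"az":5},{"grip":1,"tx":0.055,"ty":-1.25,"tz":0,"ax":0,"ay":0,"az":5},{"grip":1,"tx":0.055,"ty":-1.25,"tz":0,"ax":0,"ay":0,"az":5},{"grip":1,"tx":0.055,"ty":-1.25,"tz":0,"ax":0,"ay":0,"az":5}]}}

```text
time: 17.33
tool_pos: [564.0, -121.1, 160.1]
tcp_rot: [179.7, -0.0, 47.5]
ft_force: [6.8, -9.3, -4.6]
finger_gap: 13.6
```

{"name": "step_arm", "arguments": {"plan": [{"grip":1,"tx":0.055,"ty":-1.25,"tz":0,"ax":0,"ay":0,"az":5},{"grip":1,"tx":0.055,"ty":-1.25,"tz":0,"ax":0,"ay":0,"az":5},{"grip":1,"tx":0.055,"ty":-1.25,"tz":0,"ax":0,"ay":0,"az":5},{"grip":1,"tx":0.055,"ty":-1.25,"tz":0,"ax":0,"ay":0,"az":5},{"grip":1,"tx":0.055,"ty":-1.25,"tz":0,"ax":0,"ay":0,"az":5},{"grip":1,"tx":0.055,"ty":-1.25,"tz":0,"ax":0,"ay":0,"az":5},{"grip":1,"tx":0.055,"ty":-1.25,"tz":0,"ax":0,"ay":0,"az":5},{"grip":1,"tx":0.055,"ty":-1.25,"tz":0,"ax":0,"ay":0,"az":5}]}}

```text
time: 18.0
tool_pos: [515.9, -34.7, 159.1]
tcp_rot: [179.7, 0.1, 7.5]
ft_force: [-5.1, -13.6, -1.5]
finger_gap: 13.7
```

```bash
cat >> cmd.py <<'E'
ap(16,.055,-1.25,0,5);show();rt()
E
python3 cmd.py | tail -2; python3 - <<'E'
from h import *
shot("s",(658.8,-11.3,28-80+12))
cv2.imwrite(f"pics/s_scene.png",snapshot("scene")[:,:,::-1]); crop("pics/s_scene.png","pics/s1.png",180,200,320,340,5)
E
```

```text
cmd [517.  -31.9 159. ] yaw 7.94
r 143.29 theta 188.25 yaw+180-theta -0.31
t 18.0 pos [515.9 -34.7 159.1] rot [1.7975e+02 1.2000e-01 7.4800e+00] q [ -9.3  -2.7 103.4  -0.3  79.4  73.2] F [ -5.1 -13.6  -1.5] M [-2.04  0.71 -1.26] gap 13.7
grip [515.9 -34.6 177.8] yaw 7.48 theta 189.28 r 144.8 axis miss 4.55
```

View pics/s_o.png

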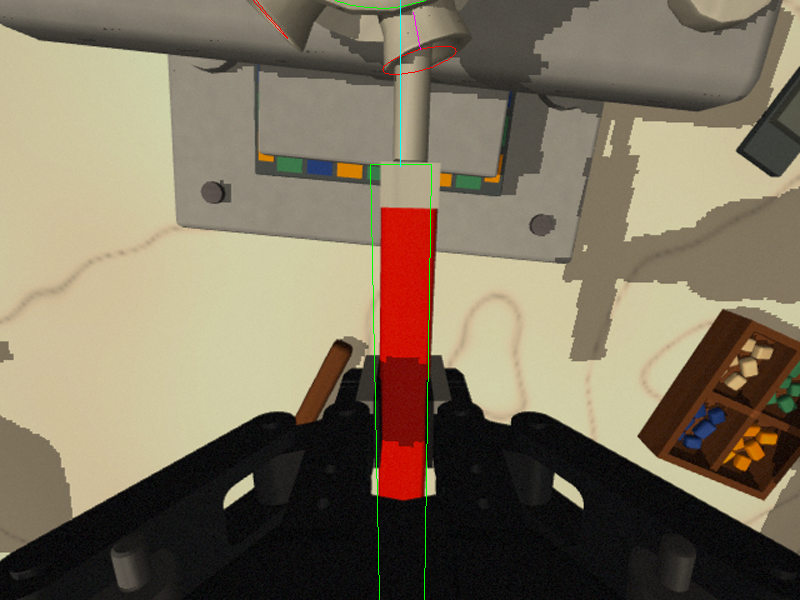

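View pics/s1.png

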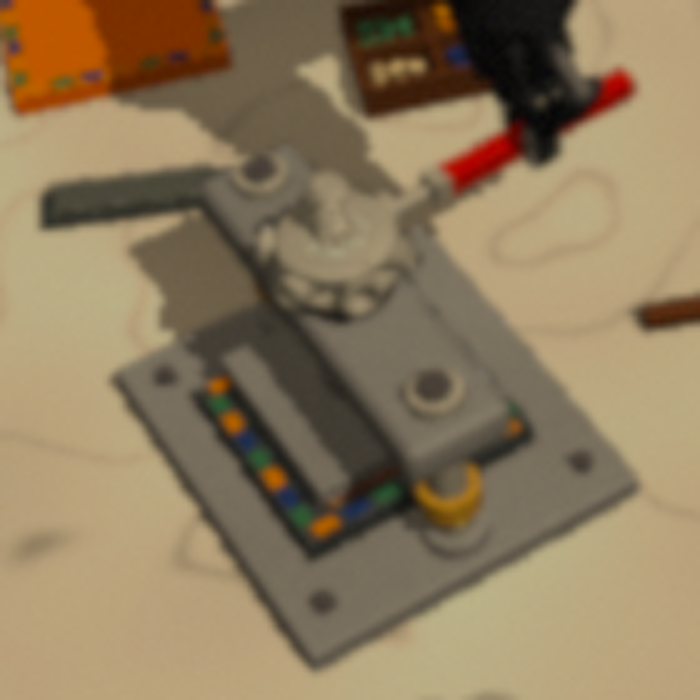

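{"name": "step_arm", "arguments": {"plan": [{"grip":1,"tx":0.01,"ty":-1.25,"tz":0,"ax":0,"ay":0,"az":5},{"grip":1,"tx":0.01,"ty":-1.25,"tz":0,"ax":0,"ay":0,"az":5},{"grip":1,"tx":0.05,"ty":-1.25,"tz":0,"ax":0,"ay":0,"az":5},{"grip":1,"tx":0.05,"ty":-1.25,"tz":0,"ax":0,"ay":0,"az":5}]}}

```text
time: 18.43
tool_pos: [516.4, 15.5, 158.7]
tcp_rot: [179.8, 0.1, -12.5]
ft_force: [-6.7, -11.2, -0.1]
finger_gap: 13.5
```

```bash
cat >> cmd.py <<'E'
ap(2,.01,-1.25,0,5);ap(2,.05,-1.25,0,5);show();rt()
E
python3 cmd.py | tail -2; python3 - <<'E'
from h import *
shot("t",(658.8,-11.3,28-100+13))
E
```

```text
cmd [517.8  17.8 159. ] yaw 347.94
r 143.98 theta 168.32 yaw+180-theta -0.38
t 18.43 pos [516.4  15.5 158.7] rot [ 1.7975e+02  1.2000e-01 -1.2510e+01] q [ -3.8  -2.7 103.4  -0.2  79.5  98.7] F [ -6.7 -11.2  -0.1] M [-1.76  0.87 -1.25] gap 13.5
grip [516.5  15.6 177.4] yaw -12.51 theta 169.3 r 144.8 axis miss 4.56
```

View pics/t_o.png

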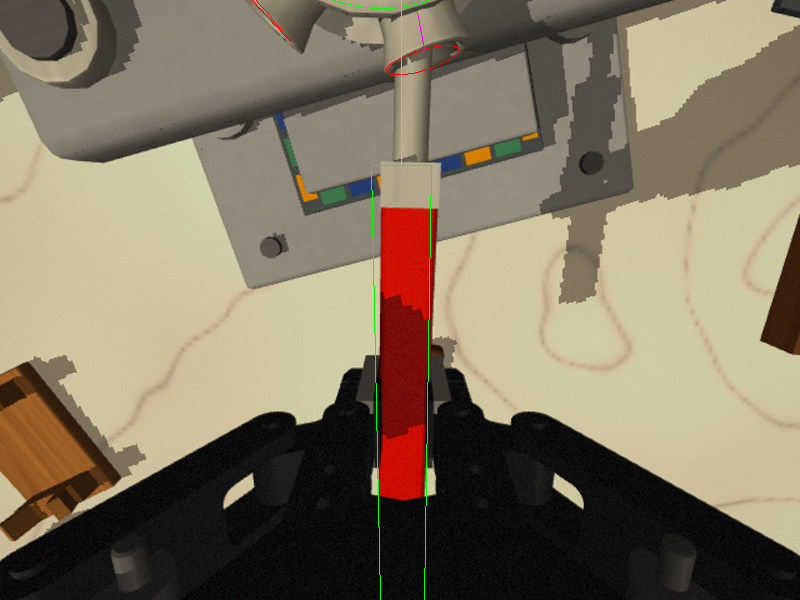

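{"name": "step_arm", "arguments": {"plan": [{"grip":1,"tx":0.055,"ty":-1.25,"tz":0,"ax":0,"ay":0,"az":5},{"grip":1,"tx":0.055,"ty":-1.25,"tz":0,"ax":0,"ay":0,"az":5},{"grip":1,"tx":0.055,"ty":-1.25,"tz":0,"ax":0,"ay":0,"az":5},{"grip":1,"tx":0.055,"ty":-1.25,"tz":0,"ax":0,"ay":0,"az":5},{"grip":1,"tx":0,"ty":0,"tz":0,"ax":0,"ay":0,"az":0},{"grip":1,"tx":0,"ty":0,"tz":0,"ax":0,"ay":0,"az":0},{"grip":1,"tx":0.05,"ty":1.25,"tz":0,"ax":0,"ay":0,"az":-5},{"grip":1,"tx":0.05,"ty":1.25,"tz":0,"ax":0,"ay":0,"az":-5}]}}

```text
time: 19.15
tool_pos: [524.9, 41.5, 159.0]
tcp_rot: [180.0, 0.0, -21.8]
ft_force: [-0.2, -0.2, -2.7]
finger_gap: 13.5
```

{"name": "step_arm", "arguments": {"plan": [{"grip":1,"tx":0,"ty":0,"tz":0,"ax":0,"ay":0,"az":0}]}}

```text
time: 19.23
tool_pos: [524.6, 40.4, 159.1]
tcp_rot: [180.0, -0.0, -21.8]
ft_force: [-0.4, 1.8, -2.0]
finger_gap: 13.8
```

```bash
cat >> cmd.py <<'E'
ap(4,.055,-1.25,0,5);ap(2,.05,1.25,0,-5);show();rt()
E
python3 cmd.py | tail -2; python3 - <<'E'
from h import *
shot("u",(658.8,-11.3,28-120+13))
E
```

```text
cmd [525.1  41.8 159. ] yaw 337.94
r 143.88 theta 158.35 yaw+180-theta -0.41
t 19.23 pos [524.6  40.4 159.1] rot [ 1.7997e+02 -1.0000e-02 -2.1830e+01] q [ -1.2  -1.3 102.   -0.   79.3 110.7] F [-0.4  1.8 -2. ] M [0.38 0.03 0.24] gap 13.8
grip [524.6  40.4 177.8] yaw -21.83 theta 158.94 r 143.8 axis miss 1.95
```

View pics/u_o.png

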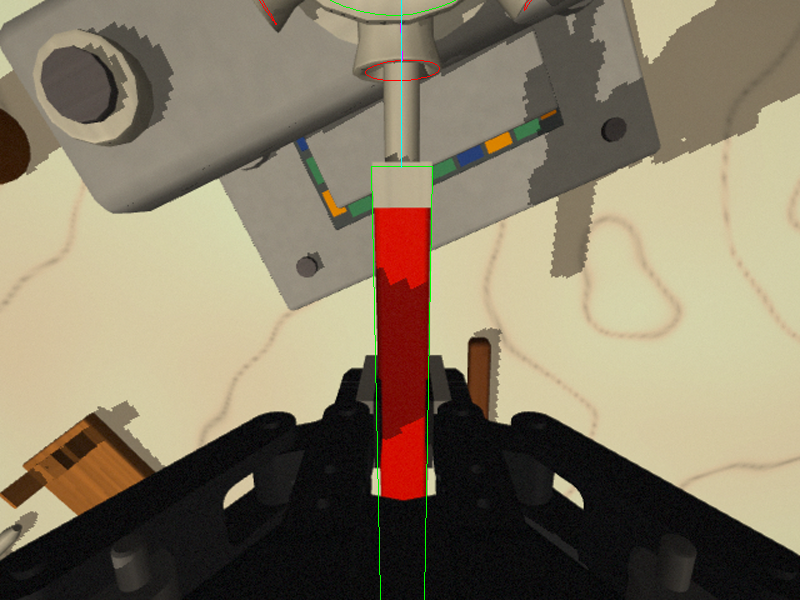

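{"name": "step_arm", "arguments": {"plan": [{"grip":1,"tx":-0.5,"ty":0,"tz":0,"ax":0,"ay":0,"az":0},{"grip":1,"tx":-1.5,"ty":0,"tz":0,"ax":0,"ay":0,"az":0},{"grip":1,"tx":-2,"ty":0,"tz":0,"ax":0,"ay":0,"az":0},{"grip":1,"tx":-2,"ty":0,"tz":0,"ax":0,"ay":0,"az":0},{"grip":1,"tx":-2,"ty":0,"tz":0,"ax":0,"ay":0,"az":0},{"grip":1,"tx":0,"ty":0,"tz":0,"ax":0,"ay":0,"az":0},{"grip":1,"tx":0,"ty":0,"tz":0,"ax":0,"ay":0,"az":0}]}}

```text
time: 19.87
tool_pos: [450.5, 72.6, 159.1]
tcp_rot: [-180.0, -0.0, -22.1]
ft_force: [-0.4, -0.5, -2.2]
finger_gap: 13.8
```

```bash
cat >> cmd.py <<'E'
ap(1,-8,0,0,0);show();rt()
E
python3 cmd.py | tail -2; python3 - <<'E'
from h import *
st()
for n in("top","scene"): cv2.imwrite(f"pics/v_{n}.png",snapshot(n)[:,:,::-1])
a=cv2.imread("pics/a_scene.png")[215:315,200:300];b=cv2.imread("pics/v_scene.png")[215:315,200:300]
cv2.imwrite("pics/v1.png",cv2.resize(np.hstack([a,b]),None,fx=4,fy=4,interpolation=cv2.INTER_CUBIC))
overlay("pics/v_top.png","pics/v2.png","top",None,656.7,-10,39.5,None,(280,125,400,225),6)
E
```

```text
cmd [450.9  71.8 159. ] yaw 337.94
r 223.87 theta 158.2 yaw+180-theta -0.26
t 19.87 pos [450.5  72.6 159.1] rot [-1.7998e+02 -4.0000e-02 -2.2080e+01] q [  2.7 -12.8 112.5   0.   80.3 114.8] F [-0.4 -0.5 -2.2] M [ 0.07 -0.04 -0.02] gap 13.8
```

View pics/v1.png

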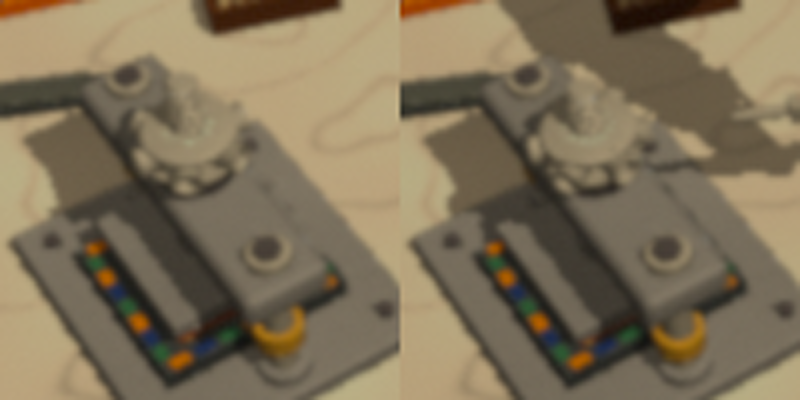

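View pics/v2.png

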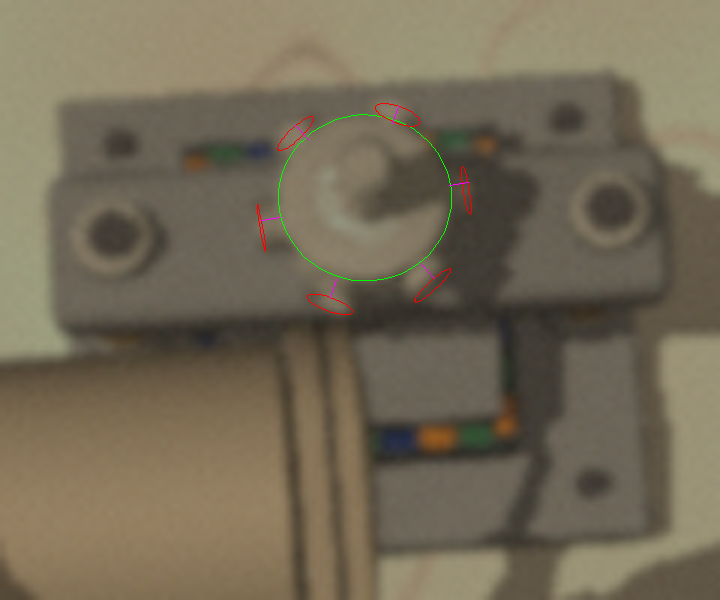

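```bash
python3 - <<'E'
from h import *
T0=pose(450.9,71.8,159,337.94)
rows(pose(453.3,331.6,110,14.64),10,T0)
E
```

```text
10 rows: t(cm) [-0.231 -2.632  0.49 ] a(deg) [-0.    0.   -3.67]
```

{"name": "step_arm", "arguments": {"plan": [{"grip":1,"tx":-0.23,"ty":-2.63,"tz":0.49,"ax":0,"ay":0,"az":-3.67},{"grip":1,"tx":-0.23,"ty":-2.63,"tz":0.49,"ax":0,"ay":0,"az":-3.67},{"grip":1,"tx":-0.23,"ty":-2.63,"tz":0.49,"ax":0,"ay":0,"az":-3.67},{"grip":1,"tx":-0.23,"ty":-2.63,"tz":0.49,"ax":0,"ay":0,"az":-3.67},{"grip":1,"tx":-0.23,"ty":-2.63,"tz":0.49,"ax":0,"ay":0,"az":-3.67},{"grip":1,"tx":-0.23,"ty":-2.63,"tz":0.49,"ax":0,"ay":0,"az":-3.67},{"grip":1,"tx":-0.23,"ty":-2.63,"tz":0.49,"ax":0,"ay":0,"az":-3.67},{"grip":1,"tx":-0.23,"ty":-2.63,"tz":0.49,"ax":0,"ay":0,"az":-3.67}]}}

```text
time: 20.63
tool_pos: [467.2, 281.6, 119.4]
tcp_rot: [180.0, -0.0, 7.4]
ft_force: [0.6, -0.0, -3.6]
finger_gap: 14.2
```

{"name": "step_arm", "arguments": {"plan": [{"grip":1,"tx":-0.23,"ty":-2.63,"tz":0.49,"ax":0,"ay":0,"az":-3.67},{"grip":1,"tx":-0.23,"ty":-2.63,"tz":0.49,"ax":0,"ay":0,"az":-3.67},{"grip":1,"tx":0,"ty":0,"tz":0,"ax":0,"ay":0,"az":0},{"grip":1,"tx":0,"ty":0,"tz":0,"ax":0,"ay":0,"az":0},{"grip":1,"tx":0,"ty":0,"tz":0,"ax":0,"ay":0,"az":0}]}}

```text
time: 21.05
tool_pos: [453.8, 331.2, 109.7]
tcp_rot: [180.0, 0.0, 14.6]
ft_force: [-0.2, 0.1, -2.8]
finger_gap: 13.8
```

```bash
cat >> cmd.py <<'E'
ap(10,-.23,-2.63,.49,-3.67);show()
E
python3 cmd.py | tail -1; python3 - <<'E'
from h import *
shot("w")
E
```

```text
cmd [453.4 331.4 110. ] yaw 14.64
t 21.05 pos [453.8 331.2 109.7] rot [1.7997e+02 2.0000e-02 1.4590e+01] q [ 30.9   6.8  99.   -0.   74.2 106.3] F [-0.2  0.1 -2.8] M [ 0.   -0.   -0.02] gap 13.8
grip [453.8 331.2 128.4] yaw 14.59 theta 121.07 r 397.5 axis miss -381.2
```

View pics/w_o.png

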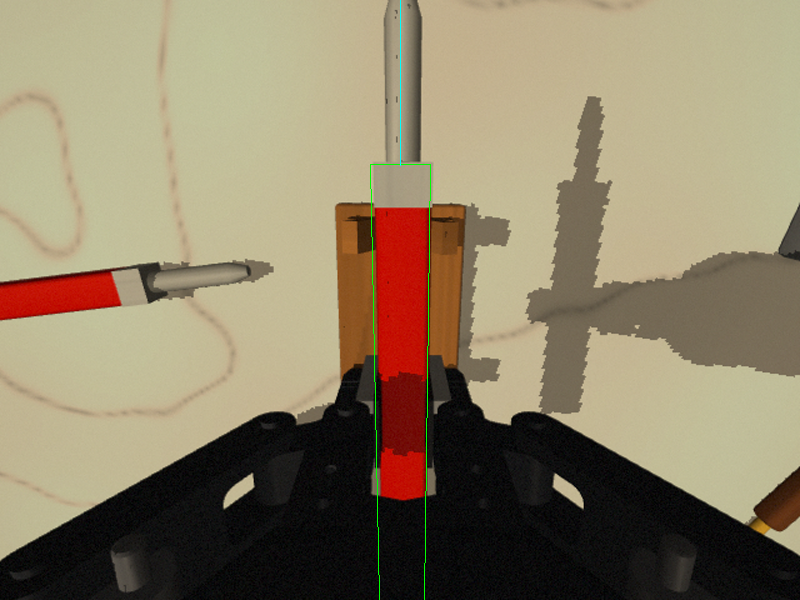

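Bar over the rest, centred (bar axis col ~401, board cols 336–466). Lower, watching the force.

{"name": "step_arm", "arguments": {"plan": [{"grip":1,"tx":0,"ty":0,"tz":2.5,"ax":0,"ay":0,"az":0},{"grip":1,"tx":0,"ty":0,"tz":2.5,"ax":0,"ay":0,"az":0},{"grip":1,"tx":0,"ty":0,"tz":2,"ax":0,"ay":0,"az":0},{"grip":1,"tx":0,"ty":0,"tz":1,"ax":0,"ay":0,"az":0},{"grip":1,"tx":0,"ty":0,"tz":0.6,"ax":0,"ay":0,"az":0},{"grip":1,"tx":0,"ty":0,"tz":0,"ax":0,"ay":0,"az":0},{"grip":1,"tx":0,"ty":0,"tz":0,"ax":0,"ay":0,"az":0}]}}

```text
time: 21.68
tool_pos: [454.3, 331.4, 25.1]
tcp_rot: [-180.0, -0.1, 14.6]
ft_force: [-0.7, 0.3, -2.5]
finger_gap: 14.1
```

{"name": "step_arm", "arguments": {"plan": [{"grip":1,"tx":0,"ty":0,"tz":0.2,"ax":0,"ay":0,"az":0},{"grip":1,"tx":0,"ty":0,"tz":0,"ax":0,"ay":0,"az":0}]}}

```text
time: 21.85
tool_pos: [454.3, 331.8, 23.2]
tcp_rot: [-180.0, -0.1, 14.6]
ft_force: [0.3, 0.4, -2.1]
finger_gap: 13.7
```

{"name": "step_arm", "arguments": {"plan": [{"grip":1,"tx":0,"ty":0,"tz":0.1,"ax":0,"ay":0,"az":0},{"grip":1,"tx":0,"ty":0,"tz":0,"ax":0,"ay":0,"az":0},{"grip":1,"tx":0,"ty":0,"tz":0,"ax":0,"ay":0,"az":0}]}}

```text
time: 22.1
tool_pos: [454.1, 331.8, 22.0]
tcp_rot: [-180.0, -0.1, 14.6]
ft_force: [0.3, 0.4, 2.6]
finger_gap: 14.1
```

{"name": "step_arm", "arguments": {"plan": [{"grip":1,"tx":0,"ty":0,"tz":0.1,"ax":0,"ay":0,"az":0},{"grip":1,"tx":0,"ty":0,"tz":0,"ax":0,"ay":0,"az":0},{"grip":1,"tx":0,"ty":0,"tz":0,"ax":0,"ay":0,"az":0}]}}

```text
time: 22.35
tool_pos: [454.1, 331.9, 21.9]
tcp_rot: [-180.0, -0.1, 14.7]
ft_force: [-4.8, -3.4, 12.1]
finger_gap: 13.9
```

Resting on the groove floors (force now upward). Open slowly.

{"name": "step_arm", "arguments": {"newtons": 20, "plan": [{"grip":1,"tx":0,"ty":0,"tz":-0.1,"ax":0,"ay":0,"az":0},{"grip":1.6,"tx":0,"ty":0,"tz":0,"ax":0,"ay":0,"az":0},{"grip":2,"tx":0,"ty":0,"tz":0,"ax":0,"ay":0,"az":0},{"grip":3,"tx":0,"ty":0,"tz":0,"ax":0,"ay":0,"az":0},{"grip":5,"tx":0,"ty":0,"tz":0,"ax":0,"ay":0,"az":0},{"grip":6,"tx":0,"ty":0,"tz":0,"ax":0,"ay":0,"az":0},{"grip":6,"tx":0,"ty":0,"tz":0,"ax":0,"ay":0,"az":0},{"grip":6,"tx":0,"ty":0,"tz":0,"ax":0,"ay":0,"az":0}]}}

```text
time: 23.02
tool_pos: [453.3, 331.4, 20.9]
tcp_rot: [-180.0, 0.0, 14.6]
ft_force: [-0.4, -0.6, -0.1]
finger_gap: 60.1
```

{"name": "step_arm", "arguments": {"plan": [{"grip":6,"tx":0,"ty":0,"tz":0,"ax":0,"ay":0,"az":0},{"grip":6,"tx":0,"ty":0,"tz":-1,"ax":0,"ay":0,"az":0},{"grip":6,"tx":0,"ty":0,"tz":-2.5,"ax":0,"ay":0,"az":0},{"grip":6,"tx":0,"ty":0,"tz":-3.5,"ax":0,"ay":0,"az":0},{"grip":6,"tx":0,"ty":0,"tz":-3.5,"ax":0,"ay":0,"az":0},{"grip":6,"tx":0,"ty":0,"tz":-2.4,"ax":0,"ay":0,"az":0},{"grip":6,"tx":0,"ty":0,"tz":0,"ax":0,"ay":0,"az":0},{"grip":6,"tx":0,"ty":0,"tz":0,"ax":0,"ay":0,"az":0}]}}

```text
time: 23.68
tool_pos: [454.9, 332.3, 153.2]
tcp_rot: [-179.9, -0.3, 14.6]
ft_force: [0.2, -0.6, -0.5]
finger_gap: 60.1
```

```bash
python3 - <<'E'
from h import *
s=st(); im=snapshot("wrist"); cv2.imwrite("pics/x_w.png",im[:,:,::-1]); T=wristT(s)
overlay("pics/x_w.png","pics/x_o.png","wrist",T,658.8,-11.3,39.5,(453.5,330.8,38,14.65),(0,0,640,480),1.25)
E
```

```text
t 23.68 pos [454.9 332.3 153.2] rot [-179.91   -0.29   14.64] q [ 30.9   4.4  96.8   0.   78.5 106.3] F [ 0.2 -0.6 -0.5] M [-0.01 -0.05  0.02] gap 60.1
```

View pics/x_o.png

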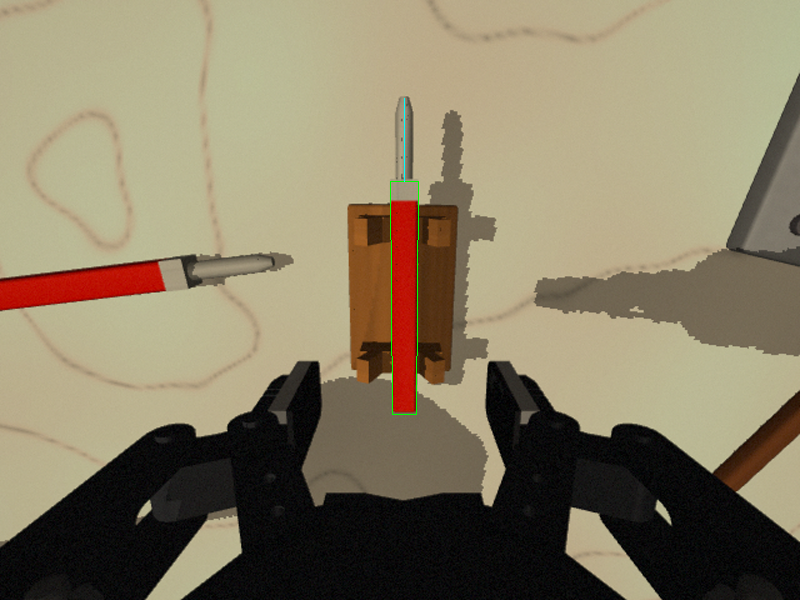

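```bash
cat >> cmd.py <<'E'
ap(1,0,0,2.5+2.5+2+1+.6+.2+.2-.1-12.9,0);show()
E
python3 cmd.py|tail -1; python3 - <<'E'
from h import *
rows(pose(520.6,-10.7,330.3,0.05),11,pose(453.4,331.4,150,14.64))
E
```

```text
cmd [453.4 331.4 150. ] yaw 14.64
11 rows: t(cm) [ 0.172  3.173 -1.639] a(deg) [ 0.   -0.    1.33]
```

{"name": "step_arm", "arguments": {"plan": [{"grip":6,"tx":0.17,"ty":3.17,"tz":-1.64,"ax":0,"ay":0,"az":1.33},{"grip":6,"tx":0.17,"ty":3.17,"tz":-1.64,"ax":0,"ay":0,"az":1.33},{"grip":6,"tx":0.17,"ty":3.17,"tz":-1.64,"ax":0,"ay":0,"az":1.33},{"grip":6,"tx":0.17,"ty":3.17,"tz":-1.64,"ax":0,"ay":0,"az":1.33},{"grip":6,"tx":0.17,"ty":3.17,"tz":-1.64,"ax":0,"ay":0,"az":1.33},{"grip":6,"tx":0.17,"ty":3.17,"tz":-1.64,"ax":0,"ay":0,"az":1.33},{"grip":6,"tx":0.17,"ty":3.17,"tz":-1.64,"ax":0,"ay":0,"az":1.33},{"grip":6,"tx":0.17,"ty":3.17,"tz":-1.64,"ax":0,"ay":0,"az":1.33}]}}

```text
time: 24.4
tool_pos: [509.8, 82.8, 280.0]
tcp_rot: [-180.0, 0.2, 3.9]
ft_force: [0.5, -0.5, 0.3]
finger_gap: 59.9
```

{"name": "step_arm", "arguments": {"plan": [{"grip":6,"tx":0.17,"ty":3.17,"tz":-1.64,"ax":0,"ay":0,"az":1.33},{"grip":6,"tx":0.17,"ty":3.17,"tz":-1.64,"ax":0,"ay":0,"az":1.33},{"grip":6,"tx":0.17,"ty":3.17,"tz":-1.64,"ax":0,"ay":0,"az":1.33},{"grip":6,"tx":0,"ty":0,"tz":0,"ax":0,"ay":0,"az":0},{"grip":6,"tx":0,"ty":0,"tz":0,"ax":0,"ay":0,"az":0},{"grip":6,"tx":0,"ty":0,"tz":0,"ax":0,"ay":0,"az":0}]}}

```text
time: 24.9
tool_pos: [519.6, -10.2, 328.6]
tcp_rot: [-180.0, 0.2, -0.0]
ft_force: [0.2, 0.3, -0.8]
finger_gap: 60.0
```

```bash
python3 - <<'E'
from h import *
s=st(); im=snapshot("wrist"); cv2.imwrite("pics/y_w.png",im[:,:,::-1]); T=wristT(s)
C=camera_model("wrist")["T_tool_cam"]
overlay("pics/y_w.png","pics/y_o.png","wrist",pose(520.6,-10.7,330.3,.05)@C,658.3,-11,39.5,None,(165,0,485,195),2.5)
cv2.imwrite("pics/y_top.png",snapshot("top")[:,:,::-1])
a=cv2.imread("pics/c_wrist.png")[0:170,210:430];b=im[0:170,210:430,::-1]
cv2.imwrite("pics/y2.png",cv2.resize(np.hstack([a,b]),None,fx=1.8,fy=1.8,interpolation=cv2.INTER_CUBIC))
E
```

```text
t 24.9 pos [519.6 -10.2 328.6] rot [-1.7995e+02  1.7000e-01 -1.0000e-02] q [-6.8 -6.  88.8  0.  97.4 83.2] F [ 0.2  0.3 -0.8] M [ 0.03 -0.01  0.02] gap 60.0
```

View pics/y_o.png

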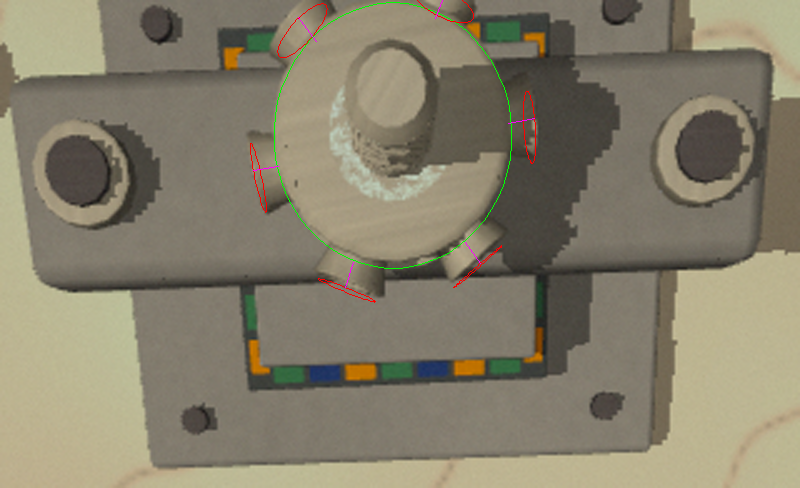

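View pics/y2.png

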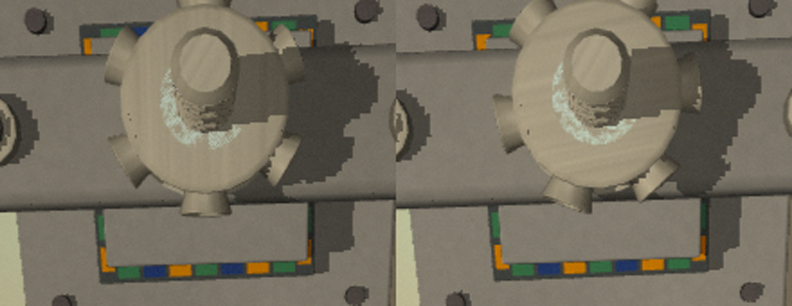

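View pics/y_top.png

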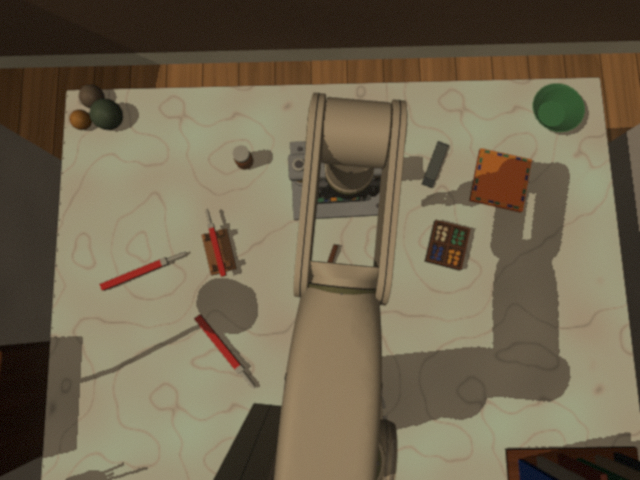

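```bash
python3 - <<'E'
from bench import *
print(hand_in())
E
```

```text
the job is handed in; nothing more can be done
None
```

The press is closed, the small red bar is back in both grooves of its rest, and the job was handed in at about 25 s of the 72 s allowed; no verdict was given.

**Turning:** I used the bar in two holes. The first stroke turned the collar about 153° clockwise and the second about 108°, roughly 261° in all. That is about 7.2 mm of pad travel. With the stated starting gap of 3.5–5.5 mm, this works out to about 60–135° past touching, or roughly 26–56 N.

**Checks that agreed:**
- The collar's spokes sit about 39.5° from the x axis (to within 1–2°) in the wrist and top views, matching the turn count.
- The platen and stem visibly sank.
- The panel looks unmoved against the press base.
- The bar in the rest overlays its starting pose to about 1 mm and under 1°. The jar, strips and wax tool look undisturbed.

**Checks that disagreed or were not possible:**
- The pad force was not measured. The reaction on the bar rose only slightly in the second stroke, from about 11 N to 12–13 N, so contact rests on the turn count and the stated gap.
- The collar trailed the bar by 12–13° under load. I allowed for this in the turn count.
- The top camera placed things 3–4 mm off the wrist camera, and single arm-position readings scattered by 1–3 mm. I worked from wrist views and commanded positions instead.

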